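# Tip the reject cabochons into the cullet box

## Robot

A 7-joint arm with a two-finger parallel gripper is mounted at the origin on the work surface; the furniture and walls round the work are solid. World frame = base frame: x ahead of the robot, y to its left, z up, the work surface at z = 0. Lengths are in m, angles in degrees, forces in N, time in s.
With the tool pointing down it reaches from about 0.425 to 0.875 m from the base axis. Payload 4.7 kg.
Tool frame: the origin (TCP) lies at the very end of the fingers, on their centre line; the grasp point (between the pads) lies env.tcp_to_grasp behind it (env.tcp_to_grasp is the distance from the TCP to the grasp point, in m); z points along the fingers, x is the direction in which the jaws open and shut, and the axes are right-handed (so a half turn about z gives the same grasp; the last joint's range is limited). The gripper opens to 87 mm and grips with 3 to 60 N. Pads are 19 mm wide; open, the fingers measure 117 mm over their backs; the gripper's body (75 mm by 190 mm) begins 51 mm behind the grasp point.
Start: joints at [0.808, 18.392, -4.016, 83.108, 1.295, 78.541, -3.26], TCP at [0.65, -0, 0.223] pointing down, gripper open.
Joint ranges: [-163.93, 163.93], [-17.29, 119.83], [-79.2, 71.16], [3.27, 140.29], [-89.18, 269.18], [5.43, 117.66], [-154.24, 154.24]. Speed limits (degrees/s): [147.25, 147.25, 180, 180, 180, 180, 180].

## Interface

Orientations are given as [roll, pitch, yaw] about the fixed x, y, z axes, in that order (R = Rz(yaw) Ry(pitch) Rx(roll)).
In Python, from cell import env gives the robot as it stands. The module is installed in compiled form; this text tells all that it offers.
- The arm moves only by the tool send_rows, never from a script. Its argument "steps" is a list of rows, each a list of 3 entries, a list of its own where there are three numbers: the shift along the tool's x, y, z in m, then the turn, a rotation vector about the tool's x, y, z in rad, then the finger opening in m, from 0 to 0.087. A call has exactly 5 rows; each row is the pose to reach, as a shift and turn from the pose commanded when the call began, along the tool's axes at that moment; what a row does not reach only later rows make up. A row lasts 1/12 s, in which the tool goes at most 41.7 mm and 7.16 degrees, less where a joint would pass 70% of its speed; a pose out of reach is approached as far as the arm can. A call with a gripper value outside its range is refused whole. The fingers move at their own pace and stop on an object; "grip_force" is the grip in N (left out, the last holds). Time passes only in rows, so rows that repeat a pose let the fingers close, or fill a call up. It gives the time, the measured TCP pose, the force and the opening at its end, in the units of the state.
- env.get_obs(): the state, without advancing time (a new reading comes with each control period).
- env.read_camera(name): name is "scene" or "side" or "wrist"; returns a dict with "pixels" (400x640x3 uint8, red, green, blue), "fx", "fy", "cx", "cy" (pixels), "k1" (the pictures are not rectified: a ray, as slopes to the right and down, at radius r is drawn at 1 + k1 r^2 times it, then the intrinsics apply), "position" and "rotation" of the camera in the world. Camera axes: x right, y up, looking along -z (the intrinsics and any distortion apply to the point x, -y, -z); pixel columns grow to the right and rows downward; lengths in m; the calibration is good to about 2 mm. A picture is of the moment at which its call begins. There is no depth.
- env.sign_off(): hands the job in, once; it reports no verdict.
The state is a dict: "time_s": time; "qpos": joint angles; "joint_velocities": joint speeds; "effort": joint torques, N m; "tool_pos": TCP position; "tool_rot": TCP orientation; "force": force on the tool from outside, world axes, zero at the start; "wrist_torque": the same for the moment, N m; "grip_width": finger opening in m.
Only numpy, scipy, OpenCV 4.12 (cv2) and the standard library are available. Lean on these libraries where they do the work, as an engineer would, in place of code of your own. Each camera call takes 0.05 s, during which the arm holds its last target.

## Task

Pick up by its handle the small steel scoop that holds the two reject glass cabochons, carry it level to the grey cullet box, push the box's spring flap down and open with the lip of the scoop, and tip both cabochons in. Draw the scoop out so that the flap springs shut, then lay the scoop flat and upright on the bench and let go. Leave the empty scoop, the jar and the crucible where they stand.

Things in the scene. Friction and masses are not known exactly. Their poses are not given: they have to be found in the camera images.
- scoop_grip (a point): grip point of the loaded scoop (bright steel, 40 wide, 131 long, 18 high, 75 g, lying flat): on the axis of its level round handle, 13 mm thick, axis 10 mm above the bench. The handle runs from 31 mm toward -y (bucket's back wall) to 47 mm toward +y. Axes: x across the scoop, y from bucket to handle end, z up
- scoop_lip (a point): middle of the lip, the open front edge of that scoop's floor: 83 mm from scoop_grip toward -y and 9 mm below it (1 mm above the bench when flat); same axes. Empty, the scoop rocks back 3 degrees onto its handle. The bucket is open at the lip only: what lies in it slides out there when the front is tipped down
- scoop_bed (a point): middle of that scoop's bucket (52 long, flat floor 2 mm thick, side and back walls 18 high): 57 mm from scoop_grip toward -y and 2 mm below it; same axes
- cabochon_1_mid (a point): centre of a reject glass cabochon (flat-backed dome, 23 wide, 12 high, 20 g) lying loose in the bucket near its back wall; it stays put when carried level and slides out once the front is tipped 27 to 35 degrees
- cabochon_2_mid (a point): centre of the second, equal cabochon, lying loose in the same bucket nearer the lip
- cullet_box: grey sheet-steel box fixed to the bench, 130 (x) by 110 (y) by 100 high, walls 4 mm; origin at the centre of its underside, z up, its +x side (the hinge side) faces roughly right as the robot sees it (world -y), its -x side left. In its top is a letterbox mouth closed by a spring flap
- mouth (a point): centre of the 76 (x) by 82 (y) mouth at the box's top face, 100 mm above the bench; axes as the box. The flap fills it and hinges along the mouth's +x edge, 38 mm from this point; its free edge is on the -x side, 73 mm from the hinge. Pushed from above it swings down into the box, sloping down toward -x like a chute
- flap (a joint): flap angle: 0 shut (level with the top), grows as its free edge goes down, stop at 1.2 rad; a light spring shuts it again (1 to 1.5 N opens it when pressed 45 mm from the hinge). A scoop fits best with its lip toward the box's -x, coming in over the hinge edge
- spare_scoop: bystander: an equal scoop, empty, lying on the bench; origin under its middle, axes as the other scoop
- frit_jar: bystander: a round screw-lid jar, 44 wide, 65 high; origin at the centre of its underside
- crucible: bystander: an open clay crucible, 58 wide, 48 high; origin at the centre of its underside

How it is judged (in metres and radians):
On the way, in this order (a step that is already met when the one before it is completed fails the run):
1. the loaded scoop is lifted clear of the bench with both cabochons in its bucket (height (world z) of scoop_grip above 0.06 m and distance between each of cabochon_1_mid, cabochon_2_mid and scoop_bed below 0.032 m), for 0.2 s.
2. the scoop's lip is inside the mouth, below the box's top, with the flap pressed open by 0.35 rad or more (value of joint flap above 0.35 rad and z of scoop_lip in the frame of mouth below -0.01 m and x of scoop_lip in the frame of mouth between -0.045 and 0.045 m and y of scoop_lip in the frame of mouth between -0.045 and 0.045 m), for 0.1 s.
At the end, for the whole second after the job is handed in: both cabochons lie inside the cullet box (less than 60 mm above its underside), the flap is shut (below 0.1 rad), and the scoop lies flat on the bench, open side up (tilt below 0.2 rad, grip point below 18 mm, lip below 12 mm) (x of cabochon_1_mid in the frame of cullet_box between -0.065 and 0.065 m and y of cabochon_1_mid in the frame of cullet_box between -0.055 and 0.055 m and z of each of cabochon_1_mid, cabochon_2_mid in the frame of cullet_box below 0.06 m and x of cabochon_2_mid in the frame of cullet_box between -0.065 and 0.065 m and y of cabochon_2_mid in the frame of cullet_box between -0.055 and 0.055 m and value of joint flap below 0.1 rad and height (world z) of scoop_grip below 0.018 m and height (world z) of scoop_lip below 0.012 m and angle between scoop_grip's own z axis and vertical below 0.2 rad); the robot touches nothing.
It fails at once if the empty scoop is moved by more than 30 mm (distance of spare_scoop from where it was at the start of the episode above 0.03 m).
It fails at once if the jar or the crucible is moved by more than 30 mm (distance of any of frit_jar, crucible from where it was at the start of the episode above 0.03 m).
It also fails if it takes over 69 s, if anything falls off the work surface, if the arm or the gripper's body presses on something with over 40 N, if the wrist force passes 120 N, or if a joint passes its speed limit or range.

## Working session

There is one attempt and no reset: what is moved stays moved. The work goes in short steps, Python scripts to look and compute and a tool call to move; the robot and the scene stay as the last step left them, time stands still between calls to the robot, and variables do not carry over. Pictures are saved under pics/ and viewed, and the job is handed in when it is done.

Besides the shell and the picture viewer there is one more tool, called after ">>>" by a JSON object that holds its "method" and its "body". send_rows: Moves the arm, as the interface text tells. Its arguments: {"type":"object","properties":{"steps":{"type":"array"},"grip_force":{"type":"number"}},"required":["steps"]}

```bash
ls; mkdir -p pics
python3 - <<'E'
from cell import env
import cv2
print(env.get_obs()); print(env.tcp_to_grasp)
for n in ["scene","side","wrist"]:
    c=env.read_camera(n); cv2.imwrite(f"pics/{n}0.png",c["pixels"][:,:,::-1])
    print(n,{k:v for k,v in c.items() if k!="pixels"})
E
```

```text
pics
{'time_s': 0.0, 'qpos': array([ 0.80772322, 18.44002993, -4.01484457, 83.17517502,  1.29605653,
       78.54182346, -3.25976394]), 'joint_velocities': array([ 0.04747846,  0.00185271,  0.03571027, -0.06613685, -0.08281255,
        0.00952755, -0.0848776 ]), 'effort': array([-2.58547143e-04, -4.91284704e+01, -4.03903294e-01, -3.12526345e+01,
       -6.40594075e-02,  4.37659642e-02,  1.61017233e-04]), 'tool_pos': array([ 6.49436578e-01, -6.40726306e-05,  2.21448053e-01]), 'tool_rot': array([1.79992927e+02, 1.11726863e-01, 1.82073606e-03]), 'force': array([ 0.72124108, -0.64282857,  0.31220678]), 'wrist_torque': array([-0.01376231,  0.05659857, -0.03292907]), 'grip_width': 0.08725649666286506}
0.0187
scene {'fx': 437.82337141827264, 'fy': 437.82337141827264, 'cx': 317.48097727634206, 'cy': 198.74719097933632, 'k1': 0.013968286412222457, 'position': array([-0.58992543, -0.67695301,  0.80319075]), 'rotation': array([ 59.82487991,   0.88163373, -55.48167298])}
side {'fx': 477.1679335413106, 'fy': 477.1679335413106, 'cx': 320.9600909927617, 'cy': 198.52565466657532, 'k1': -0.08210885623274854, 'position': array([0.10998502, 1.01619275, 0.94177475]), 'rotation': array([  51.42050852,   -1.12185899, -161.93102411])}
wrist {'fx': 314.3154224784756, 'fy': 314.3154224784756, 'cx': 320.06860611153945, 'cy': 194.39726665263646, 'k1': -0.027350356766552446, 'position': array([0.64826611, 0.07634846, 0.3841653 ]), 'rotation': array([-16.33167424,   0.11950374,  -0.10232644])}
```

View pics/scene0.png

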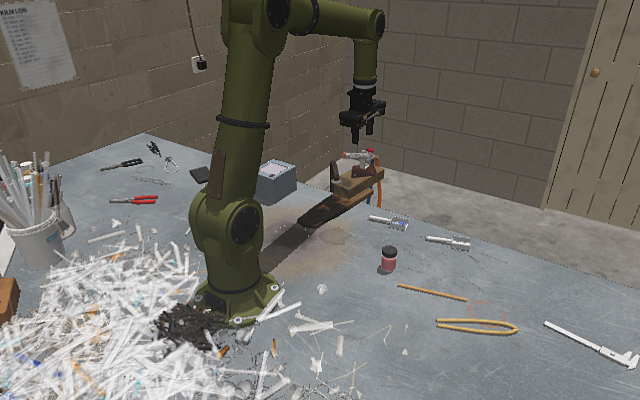

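View pics/side0.png

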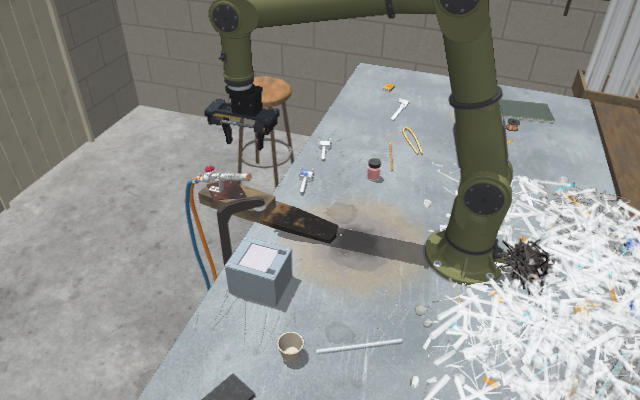

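View pics/wrist0.png

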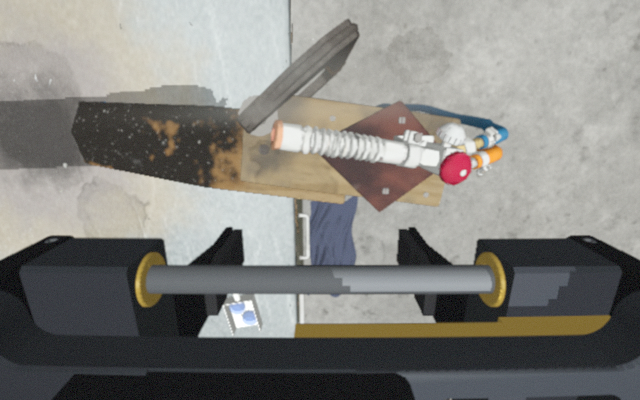

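```bash
cat > h.py <<'E'
import numpy as np, cv2
from scipy.spatial.transform import Rotation as R
def cam(c): return R.from_euler('xyz',c['rotation'],degrees=True).as_matrix()
def ray(c,u,v):
    xd=(u-c['cx'])/c['fx']; yd=(v-c['cy'])/c['fy']
    x,y=xd,yd
    for _ in range(20):
        s=1+c['k1']*(x*x+y*y); x,y=xd/s,yd/s
    d=cam(c)@np.array([x,-y,-1.]); return np.array(c['position']),d/np.linalg.norm(d)
def onz(c,u,v,z):
    p,d=ray(c,u,v); return p+d*(z-p[2])/d[2]
def proj(c,P):
    q=cam(c).T@(np.asarray(P,float)-c['position']); x,y=q[0]/-q[2],-q[1]/-q[2]
    s=1+c['k1']*(x*x+y*y); return np.array([c['fx']*x*s+c['cx'],c['fy']*y*s+c['cy']])
def tri(c1,a,c2,b):
    p,d=ray(c1,*a);q,e=ray(c2,*b)
    A=np.array([d,-e]).T; t=np.linalg.lstsq(A,q-p,rcond=None)[0]
    x,y=p+d*t[0],q+e*t[1]; return (x+y)/2,np.linalg.norm(x-y)
def crop(c,u0,v0,w,h,k,name):
    im=c['pixels'][v0:v0+h,u0:u0+w,::-1]; im=cv2.resize(im,None,fx=k,fy=k,interpolation=cv2.INTER_CUBIC); cv2.imwrite(name,im)
E
python3 - <<'E'
from cell import env
from h import *
import pickle
s=env.read_camera('scene');d=env.read_camera('side');w=env.read_camera('wrist')
pickle.dump((s,d,w),open('c0.pkl','wb'))
crop(s,350,200,130,60,6,'pics/s_scoop.png')
crop(d,280,120,80,80,7,'pics/d_scoop.png')
crop(d,210,220,100,100,6,'pics/d_box.png')
crop(s,240,140,150,100,5,'pics/s_box.png')
E
```

```text
(no output)
```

View pics/s_scoop.png

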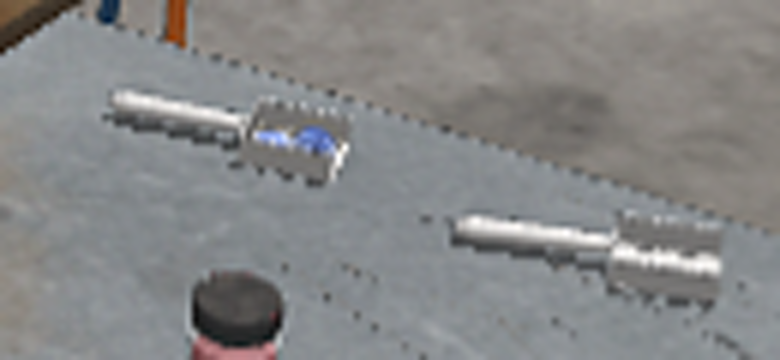

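View pics/d_scoop.png

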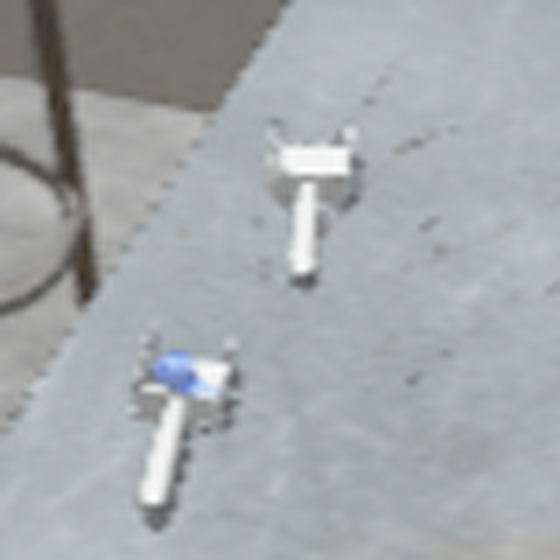

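View pics/d_box.png

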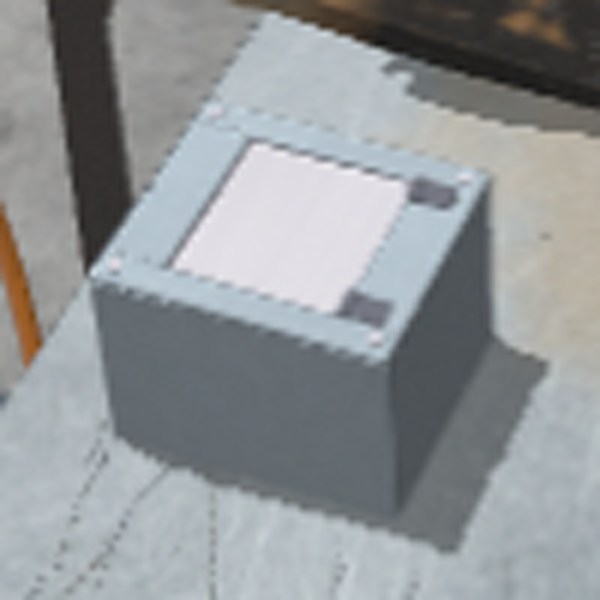

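View pics/s_box.png

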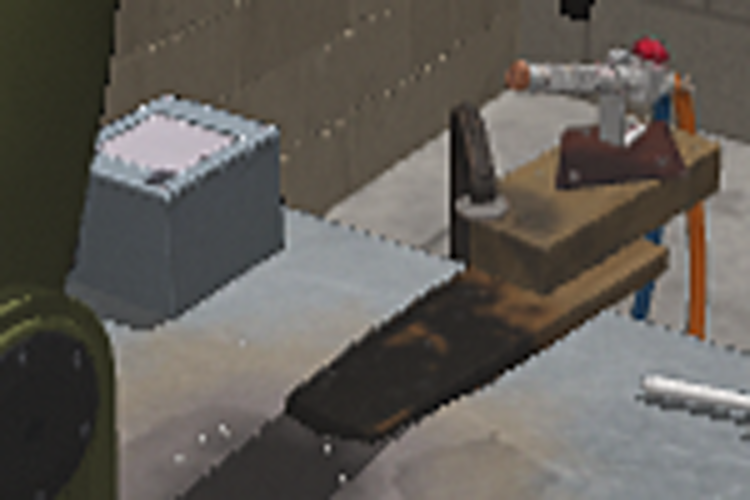

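Run:
```python
from h import *
import pickle
s,d,w=pickle.load(open('c0.pkl','rb'))
for n,u,v in [('A',90,275),('B',205,103),('C',491,178),('D',388,361)]:
    print(n,onz(d,210+u/6,220+v/6,.1))
for n,u,v in [('a',172,268),('b',247,140),('c',408,182),('d',340,312),('h1',432,193),('h2',368,308)]:
    print(n,onz(d,210+u/6,220+v/6,.1))
for n,u,v in [('front bottom',398,515),('lfbot',117,435),('rbot',492,335)]:
    print(n,onz(d,210+u/6,220+v/6,.0))
print('scene box')
for n,u,v in [('back',165,95),('right',278,128),('front',165,195)]:
    print(n,onz(s,240+u/5,140+v/5,.1))
print('scoop loaded side')
for n,u,v,z in [('handle end axis',153,497,.012),('handle/back',180,402,.012),('wall tipL',150,340,.018),('wall tipR',232,342,.018)]:
    print(n,onz(d,280+u/7,120+v/7,z))
print('scene')
for n,u,v,z in [('handle end',115,98,.014),('handle root',240,122,.014),('lip front top far',350,115,.018),('back far',255,103,.018),('bottom right front',335,182,.0)]:
    print(n,onz(s,350+u/6,200+v/6,z))
print('spare side')
for n,u,v,z in [('handle end axis',302,273,.012),('root',310,182,.012)]:
    print(n,onz(d,280+u/7,120+v/7,z))
print('spare scene')
for n,u,v,z in [('handle end',457,225,.014),('handle root',610,238,.014)]:
    print(n,onz(s,350+u/6,200+v/6,z))
print('jar',onz(d,375,162,.065),onz(s,389,251,.065))
print('crucible',onz(d,290,341,.048))
print('board end', onz(d,337,240,.03), onz(d,310,235,.03),onz(s,300,222,.0),tri(s,(240+290/5,140+405/5),d,(330,242)))
```

```text
A [0.5586567  0.33098679 0.1       ]
B [0.55807649 0.22432892 0.1       ]
C [0.42675364 0.22625623 0.1       ]
D [0.4288046  0.33366337 0.1       ]
a [0.52936604 0.31655694 0.1       ]
b [0.53170352 0.23910193 0.1       ]
c [0.45838113 0.23982713 0.1       ]
d [0.45644594 0.31614505 0.1       ]
h1 [0.44662483 0.24251093 0.1       ]
h2 [0.44683602 0.31051407 0.1       ]
front bottom [4.30809145e-01 3.29289828e-01 1.11022302e-16]
lfbot [0.55907976 0.32913596 0.        ]
rbot [0.42939191 0.22354919 0.        ]
scene box
back [0.55601914 0.32946496 0.1       ]
right [0.55662769 0.22246579 0.1       ]
front [0.42880736 0.2244644  0.1       ]
scoop loaded side
handle end axis [ 0.52356321 -0.1139949   0.012     ]
handle/back [ 0.53649004 -0.1872667   0.012     ]
wall tipL [ 0.56423986 -0.22239275  0.018     ]
wall tipR [ 0.52654621 -0.23406762  0.018     ]
scene
handle end [ 0.51946818 -0.10894193  0.014     ]
handle root [ 0.53527947 -0.17791178  0.014     ]
lip front top far [ 0.56868157 -0.22740313  0.018     ]
back far [ 0.55142137 -0.17873457  0.018     ]
bottom right front [ 0.52968334 -0.23808386  0.        ]
spare side
handle end axis [ 0.5156849  -0.31059694  0.012     ]
root [ 0.53772008 -0.39250737  0.012     ]
spare scene
handle end [ 0.50840226 -0.31444341  0.014     ]
handle root [ 0.54019081 -0.3835939   0.014     ]
jar [ 0.32708147 -0.27589931  0.065     ] [ 0.32051239 -0.27752974  0.065     ]
crucible [0.34947725 0.44485354 0.048     ]
board end [0.34861416 0.0840231  0.03      ] [0.42577352 0.08952437 0.03      ] [0.38188631 0.07745787 0.        ] (array([0.37059402, 0.07731173, 0.00983297]), np.float64(0.0008797031742541165))
```

>>> {"method": "send_rows", "body": {"steps": [[[-0.01,0.02,-0.01],[0,0,0],0.087],[[-0.03,0.05,-0.02],[0,0,0],0.087],[[-0.045,0.085,-0.03],[0,0,0],0.087],[[-0.06,0.12,-0.04],[0,0,0],0.087],[[-0.08,0.15,-0.04],[0,0,0],0.087]]}}

```text
time_s: 0.72
tool_pos: [0.5704, -0.1527, 0.2649]
tool_rot: [179.9, -0.2, -0.0]
force: [0.8, -1.1, 0.7]
grip_width: 0.0872
```

>>> {"method": "send_rows", "body": {"steps": [[[-0.01,0.03,0],[0,0,0],0.087],[[-0.025,0.055,0],[0,0,0],0.087],[[-0.035,0.08,0],[0,0,0],0.087],[[-0.04,0.09,0],[0,0,0],0.087],[[-0.04,0.09,0],[0,0,0],0.087]]}}

```text
time_s: 1.13
tool_pos: [0.5284, -0.2435, 0.2627]
tool_rot: [179.9, 0.0, -0.3]
force: [0.0, -0.2, -0.5]
grip_width: 0.0871
```

Run:
```python
from h import *
import pickle
s,d,w=pickle.load(open('c0.pkl','rb'))
print('nozzle',tri(s,(343.4,155),d,(251,177)),'knob',tri(s,(370,149),d,(209,169)))
from cell import env
o=env.get_obs();print(o['time_s'],o['qpos'],o['tool_pos'],o['tool_rot'])
c=env.read_camera('wrist');pickle.dump(c,open('w1.pkl','wb'));print(c['position'],c['rotation']);cv2.imwrite('pics/w1.png',c['pixels'][:,:,::-1])
```

```text
nozzle (array([0.61316696, 0.05304683, 0.16123703]), np.float64(0.0027817246948999546)) knob (array([0.76189119, 0.02684002, 0.13562123]), np.float64(0.0016798533552593116))
1.1333 [17.68471642  9.03093511  4.97108287 90.0005918  -0.70991345 80.98837941
 22.36543887] [ 0.52836449 -0.24349215  0.26271416] [ 1.79922258e+02  1.64849145e-02 -3.40071254e-01]
[ 0.5273539  -0.16686656  0.42523169] [-16.40300577   0.03636163  -0.4427426 ]
```

View pics/w1.png

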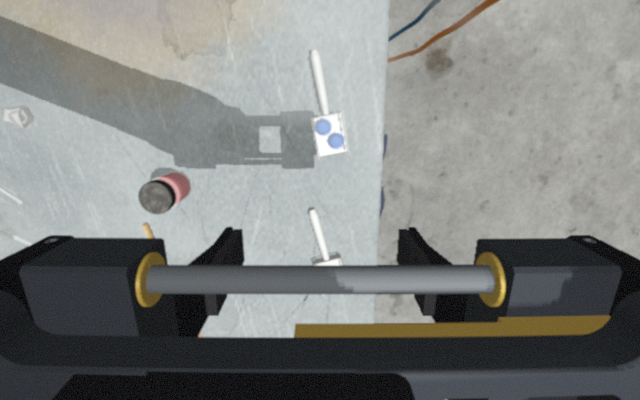

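Run:
```python
from h import *
import pickle
c=pickle.load(open('w1.pkl','rb'))
crop(c,290,35,80,140,4,'pics/w1c.png')
```

```text
(no output)
```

View pics/w1c.png

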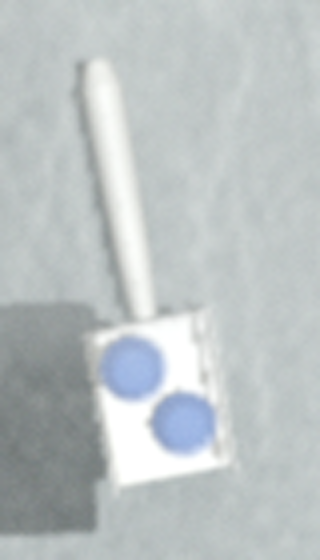

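Run:
```python
from h import *
import pickle
c=pickle.load(open('w1.pkl','rb'))
P={}
for n,u,v,z in [('end',97,60,.010),('root',145,318,.010),('lip',175,476,.001),('c1',134,367,.008),('c2',183,422,.008)]:
    P[n]=onz(c,290+u/4,35+v/4,z); print(n,P[n].round(4))
e,r,l=P['end'],P['root'],P['lip']
f=(l-e)[:2]; print('len',np.linalg.norm(f),np.linalg.norm((r-e)[:2]),'yaw lip dir',np.degrees(np.arctan2(f[1],f[0])))
f/=np.linalg.norm(f); print('grip from end',e[:2]+.047*f,'from lip',l[:2]-.083*f,'root',r[:2]-.031*f)
```

```text
end [ 0.5205 -0.1055  0.01  ]
root [ 0.5349 -0.1823  0.01  ]
lip [ 0.5451 -0.2348  0.001 ]
c1 [ 0.5313 -0.1978  0.008 ]
c2 [ 0.5474 -0.2158  0.008 ]
len 0.13159547844853053 0.0781122986358604 yaw lip dir -79.20503758211048
grip from end [ 0.52927221 -0.15167102] from lip [ 0.52957104 -0.15323827] root [ 0.52909839 -0.15181823]
```

```bash
cat > plan.py <<'E'
# plan.py x y z yaw lean width  -> prints rows for successive calls to a target; tracks commanded pose in cmd.json
# orientation: base R0(yaw) = Rz(yaw) Rx(180); then lean (deg) about tool x.
import sys,json,os,numpy as np
from scipy.spatial.transform import Rotation as R
def Rt(yaw,lean): return R.from_euler('z',yaw,degrees=True)*R.from_euler('x',180,degrees=True)*R.from_euler('x',lean,degrees=True)
def load():
    if os.path.exists('cmd.json'):
        c=json.load(open('cmd.json')); return np.array(c['p']),R.from_quat(c['q'])
    return np.array([.53,-.24,.263]),Rt(0,0)
def save(p,q): json.dump(dict(p=list(map(float,p)),q=list(map(float,q.as_quat()))),open('cmd.json','w'))
def plan(pt,Rtgt,w,vmax=.035,wmax=6.0,extra=0,ease=True):
    p,q=load(); pt=np.array(pt,float)
    ang=np.degrees((q.inv()*Rtgt).magnitude()); n=max(1,int(np.ceil(max(np.linalg.norm(pt-p)/vmax,ang/wmax))))+extra
    N=int(np.ceil(n/5))*5
    rv=(q.inv()*Rtgt).as_rotvec(); p0,q0=p,q
    for c in range(N//5):
        rows=[]
        for i in range(1,6):
            k=c*5+i; t=min(1,k/n)
            P=p0+(pt-p0)*t; Q=q0*R.from_rotvec(rv*t)
            sh=q.inv().apply(P-p).round(3); tr=(q.inv()*Q).as_rotvec().round(3)
            rows.append([[float(x)+0. for x in sh],[float(x)+0. for x in tr],w])
        print(json.dumps(rows))
        p=p+q.apply(rows[-1][0]); q=q*R.from_rotvec(rows[-1][1])
    save(p,q); print('end',p.round(4),q.as_euler('xyz',degrees=True).round(2))
if __name__=='__main__':
    a=list(map(float,sys.argv[1:7])); kw={}
    if len(sys.argv)>7: kw['vmax']=float(sys.argv[7])
    if len(sys.argv)>8: kw['wmax']=float(sys.argv[8])
    plan(a[:3],Rt(a[3],a[4]),a[5],**kw)
E
python3 plan.py .44 .20 .30 90 0 .087
```

```text
[[[-0.006, -0.029, -0.002], [0.0, 0.0, -0.105], 0.087], [[-0.012, -0.059, -0.005], [0.0, 0.0, -0.209], 0.087], [[-0.018, -0.088, -0.007], [0.0, 0.0, -0.314], 0.087], [[-0.024, -0.117, -0.01], [0.0, 0.0, -0.419], 0.087], [[-0.03, -0.147, -0.012], [0.0, 0.0, -0.524], 0.087]]
[[[0.009, -0.028, -0.003], [0.0, 0.0, -0.104], 0.087], [[0.019, -0.057, -0.005], [0.0, 0.0, -0.209], 0.087], [[0.028, -0.085, -0.008], [0.0, 0.0, -0.314], 0.087], [[0.038, -0.113, -0.01], [0.0, 0.0, -0.418], 0.087], [[0.047, -0.142, -0.013], [0.0, 0.0, -0.523], 0.087]]
[[[0.022, -0.019, -0.002], [0.0, 0.0, -0.105], 0.087], [[0.045, -0.039, -0.005], [0.0, 0.0, -0.21], 0.087], [[0.067, -0.059, -0.007], [0.0, 0.0, -0.314], 0.087], [[0.09, -0.079, -0.01], [0.0, 0.0, -0.419], 0.087], [[0.112, -0.099, -0.012], [0.0, 0.0, -0.524], 0.087]]
end [0.4399 0.2    0.3   ] [180.     0.    90.01]
```

>>> {"method": "send_rows", "body": {"steps": [[[-0.006,-0.029,-0.002],[0,0,-0.105],0.087],[[-0.012,-0.059,-0.005],[0,0,-0.209],0.087],[[-0.018,-0.088,-0.007],[0,0,-0.314],0.087],[[-0.024,-0.117,-0.01],[0,0,-0.419],0.087],[[-0.03,-0.147,-0.012],[0,0,-0.524],0.087]]}}

```text
time_s: 1.6
tool_pos: [0.5003, -0.0886, 0.2747]
tool_rot: [-180.0, -0.0, 30.6]
force: [1.0, -0.0, 0.6]
grip_width: 0.087
```

>>> {"method": "send_rows", "body": {"steps": [[[0.009,-0.028,-0.003],[0,0,-0.104],0.087],[[0.019,-0.057,-0.005],[0,0,-0.209],0.087],[[0.028,-0.085,-0.008],[0,0,-0.314],0.087],[[0.038,-0.113,-0.01],[0,0,-0.418],0.087],[[0.047,-0.142,-0.013],[0,0,-0.523],0.087]]}}

```text
time_s: 2.02
tool_pos: [0.4689, 0.058, 0.2876]
tool_rot: [-180.0, -0.0, 60.5]
force: [0.6, 0.5, 0.5]
grip_width: 0.0871
```

>>> {"method": "send_rows", "body": {"steps": [[[0.022,-0.019,-0.002],[0,0,-0.105],0.087],[[0.045,-0.039,-0.005],[0,0,-0.21],0.087],[[0.067,-0.059,-0.007],[0,0,-0.314],0.087],[[0.09,-0.079,-0.01],[0,0,-0.419],0.087],[[0.112,-0.099,-0.012],[0,0,-0.524],0.087]]}}

```text
time_s: 2.43
tool_pos: [0.4382, 0.2046, 0.2999]
tool_rot: [180.0, -0.1, 90.6]
force: [-0.3, 0.7, 0.1]
grip_width: 0.087
```

```bash
python3 - <<'E'
from h import *
import pickle
from cell import env
o=env.get_obs();print(o['time_s'],o['qpos'],o['tool_pos'],o['tool_rot'])
c=env.read_camera('wrist');pickle.dump(c,open('w2.pkl','wb'));print(c['position'],c['rotation']);cv2.imwrite('pics/w2.png',c['pixels'][:,:,::-1])
E
python3 plan.py .45 .278 .26 90 35 .087
```

```text
2.4333 [ -6.85390813  -2.92930383 -20.30842021  98.14837329  -1.07233865
  84.56216394  63.55421467] [0.43816231 0.20455977 0.29989944] [ 1.79988983e+02 -6.27584479e-02  9.05912332e+01]
[0.35970232 0.20302344 0.46249015] [-1.62682499e+01 -1.47865716e-02  9.04840517e+01]
[[[0.013, 0.002, 0.007], [0.102, 0.0, 0.0], 0.087], [[0.026, 0.003, 0.013], [0.204, 0.0, 0.0], 0.087], [[0.039, 0.005, 0.02], [0.305, 0.0, 0.0], 0.087], [[0.052, 0.007, 0.027], [0.407, 0.0, 0.0], 0.087], [[0.065, 0.008, 0.033], [0.509, 0.0, 0.0], 0.087]]
[[[0.013, 0.005, 0.005], [0.102, 0.0, 0.0], 0.087], [[0.013, 0.005, 0.005], [0.102, 0.0, 0.0], 0.087], [[0.013, 0.005, 0.005], [0.102, 0.0, 0.0], 0.087], [[0.013, 0.005, 0.005], [0.102, 0.0, 0.0], 0.087], [[0.013, 0.005, 0.005], [0.102, 0.0, 0.0], 0.087]]
end [0.4499 0.278  0.2602] [-144.99    0.     90.01]
```

View pics/w2.png

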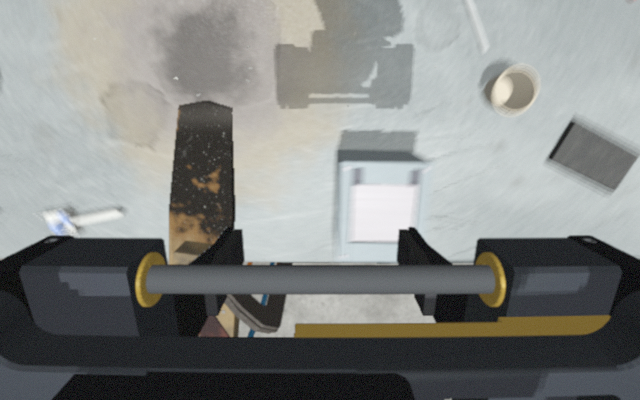

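Run:
```python
from h import *
import pickle
c=pickle.load(open('w2.pkl','rb'))
crop(c,325,120,120,150,4,'pics/w2c.png')
```

```text
(no output)
```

View pics/w2c.png

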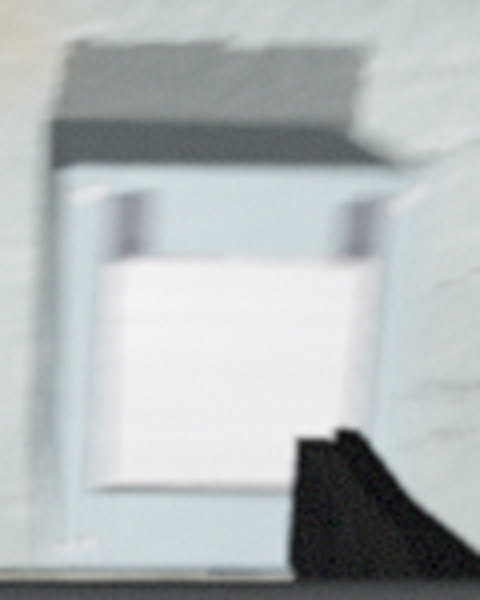

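>>> {"method": "send_rows", "body": {"steps": [[[0.013,0.002,0.007],[0.102,0,0],0.087],[[0.026,0.003,0.013],[0.204,0,0],0.087],[[0.039,0.005,0.02],[0.305,0,0],0.087],[[0.052,0.007,0.027],[0.407,0,0],0.087],[[0.065,0.008,0.033],[0.509,0,0],0.087]]}}

```text
time_s: 2.9
tool_pos: [0.4473, 0.268, 0.2668]
tool_rot: [-150.6, -0.1, 90.2]
force: [0.3, 0.4, 0.2]
grip_width: 0.0867
```

>>> {"method": "send_rows", "body": {"steps": [[[0.013,0.005,0.005],[0.102,0,0],0.087],[[0.013,0.005,0.005],[0.102,0,0],0.087],[[0.013,0.005,0.005],[0.102,0,0],0.087],[[0.013,0.005,0.005],[0.102,0,0],0.087],[[0.013,0.005,0.005],[0.102,0,0],0.087]]}}

```text
time_s: 3.32
tool_pos: [0.4492, 0.279, 0.2622]
tool_rot: [-145.2, -0.1, 90.1]
force: [-0.6, 0.3, -0.0]
grip_width: 0.0869
```

```bash
python3 - <<'E'
from cell import env
o=env.get_obs();print(o['time_s'],o['qpos'],o['tool_pos'],o['tool_rot'])
E
python3 plan.py .45 .278 .20 90 35 .087
```

```text
3.3167 [-10.82268761  28.57871532 -20.94103224  73.66434418  -8.24996117
 109.26832931  57.45835935] [0.44921436 0.27900868 0.26224015] [-1.45238801e+02 -9.92937134e-02  9.01246177e+01]
[[[0.0, 0.017, 0.025], [0.0, 0.0, 0.0], 0.087], [[0.0, 0.035, 0.049], [0.0, 0.0, 0.0], 0.087], [[0.0, 0.035, 0.049], [0.0, 0.0, 0.0], 0.087], [[0.0, 0.035, 0.049], [0.0, 0.0, 0.0], 0.087], [[0.0, 0.035, 0.049], [0.0, 0.0, 0.0], 0.087]]
end [0.4504 0.278  0.2   ] [-144.99    0.     90.01]
```

>>> {"method": "send_rows", "body": {"steps": [[[0,0.017,0.025],[0,0,0],0.087],[[0,0.035,0.049],[0,0,0],0.087],[[0,0.035,0.049],[0,0,0],0.087],[[0,0.035,0.049],[0,0,0],0.087],[[0,0.035,0.049],[0,0,0],0.087]]}}

```text
time_s: 3.73
tool_pos: [0.4506, 0.2784, 0.2027]
tool_rot: [-145.2, -0.1, 90.0]
force: [-0.2, 1.2, 0.6]
grip_width: 0.0865
```

```bash
python3 - <<'E'
from cell import env
o=env.get_obs();print(o['time_s'],o['qpos'],o['tool_pos'],o['tool_rot'])
E
python3 plan.py .45 .278 .145 90 35 .087
```

```text
3.7333 [-10.68375943  30.60628491 -20.6149884   77.67235214  -7.23896627
 103.52118921  58.82731063] [0.45064756 0.27837134 0.20273071] [-1.45215881e+02 -8.77025471e-02  9.00248087e+01]
[[[0.0, 0.016, 0.023], [0.0, 0.0, 0.0], 0.087], [[0.0, 0.031, 0.045], [0.0, 0.0, 0.0], 0.087], [[0.0, 0.031, 0.045], [0.0, 0.0, 0.0], 0.087], [[0.0, 0.031, 0.045], [0.0, 0.0, 0.0], 0.087], [[0.0, 0.031, 0.045], [0.0, 0.0, 0.0], 0.087]]
end [0.45   0.278  0.1453] [-144.99    0.     90.01]
```

Run:
```python
from plan import *
save([.4504,.278,.2],R.from_euler('xyz',[-144.99,0,90.01],degrees=True))
plan([.46,.16,.29],Rt(75,0),.087)
plan([.5295,-.152,.12],Rt(10.8,-5),.087)
```

```text
[[[-0.017, -0.006, -0.011], [-0.087, 0.011, 0.036], 0.087], [[-0.034, -0.013, -0.023], [-0.174, 0.023, 0.073], 0.087], [[-0.051, -0.019, -0.034], [-0.26, 0.034, 0.109], 0.087], [[-0.067, -0.025, -0.045], [-0.347, 0.046, 0.145], 0.087], [[-0.084, -0.031, -0.057], [-0.434, 0.057, 0.181], 0.087]]
[[[-0.017, 0.002, -0.013], [-0.087, 0.012, 0.037], 0.087], [[-0.033, 0.004, -0.026], [-0.173, 0.023, 0.073], 0.087], [[-0.033, 0.004, -0.026], [-0.173, 0.023, 0.073], 0.087], [[-0.033, 0.004, -0.026], [-0.173, 0.023, 0.073], 0.087], [[-0.033, 0.004, -0.026], [-0.173, 0.023, 0.073], 0.087]]
end [0.46   0.1604 0.2899] [-179.97   -0.     74.99]
[[[-0.026, 0.013, 0.015], [-0.007, -0.004, 0.102], 0.087], [[-0.052, 0.027, 0.031], [-0.014, -0.009, 0.204], 0.087], [[-0.077, 0.04, 0.046], [-0.021, -0.013, 0.305], 0.087], [[-0.103, 0.054, 0.062], [-0.029, -0.018, 0.407], 0.087], [[-0.129, 0.067, 0.077], [-0.036, -0.022, 0.509], 0.087]]
[[[-0.016, 0.024, 0.017], [-0.007, -0.005, 0.102], 0.087], [[-0.031, 0.048, 0.033], [-0.014, -0.009, 0.203], 0.087], [[-0.047, 0.071, 0.05], [-0.021, -0.013, 0.305], 0.087], [[-0.063, 0.095, 0.067], [-0.028, -0.018, 0.407], 0.087], [[-0.079, 0.119, 0.083], [-0.035, -0.022, 0.509], 0.087]]
[[[-0.002, 0.027, 0.018], [-0.008, -0.005, 0.102], 0.087], [[-0.002, 0.027, 0.018], [-0.008, -0.005, 0.102], 0.087], [[-0.002, 0.027, 0.018], [-0.008, -0.005, 0.102], 0.087], [[-0.002, 0.027, 0.018], [-0.008, -0.005, 0.102], 0.087], [[-0.002, 0.027, 0.018], [-0.008, -0.005, 0.102], 0.087]]
end [ 0.5292 -0.1518  0.1198] [1.7498e+02 2.0000e-02 1.0770e+01]
```

>>> {"method": "send_rows", "body": {"steps": [[[-0.017,-0.006,-0.011],[-0.087,0.011,0.036],0.087],[[-0.034,-0.013,-0.023],[-0.174,0.023,0.073],0.087],[[-0.051,-0.019,-0.034],[-0.26,0.034,0.109],0.087],[[-0.067,-0.025,-0.045],[-0.347,0.046,0.145],0.087],[[-0.084,-0.031,-0.057],[-0.434,0.057,0.181],0.087]]}}

```text
time_s: 4.15
tool_pos: [0.4584, 0.1938, 0.268]
tool_rot: [-170.5, 0.8, 79.2]
force: [-0.8, 0.3, 0.8]
grip_width: 0.087
```

>>> {"method": "send_rows", "body": {"steps": [[[-0.017,0.002,-0.013],[-0.087,0.012,0.037],0.087],[[-0.033,0.004,-0.026],[-0.173,0.023,0.073],0.087],[[-0.033,0.004,-0.026],[-0.173,0.023,0.073],0.087],[[-0.033,0.004,-0.026],[-0.173,0.023,0.073],0.087],[[-0.033,0.004,-0.026],[-0.173,0.023,0.073],0.087]]}}

```text
time_s: 4.57
tool_pos: [0.4599, 0.1612, 0.2912]
tool_rot: [179.9, -0.1, 75.0]
force: [-0.8, -0.4, -0.2]
grip_width: 0.0869
```

>>> {"method": "send_rows", "body": {"steps": [[[-0.026,0.013,0.015],[-0.007,-0.004,0.102],0.087],[[-0.052,0.027,0.031],[-0.014,-0.009,0.204],0.087],[[-0.077,0.04,0.046],[-0.021,-0.013,0.305],0.087],[[-0.103,0.054,0.062],[-0.029,-0.018,0.407],0.087],[[-0.129,0.067,0.077],[-0.036,-0.022,0.509],0.087]]}}

```text
time_s: 4.98
tool_pos: [0.4915, 0.018, 0.2107]
tool_rot: [177.8, 0.8, 45.6]
force: [0.3, 0.4, 0.6]
grip_width: 0.0865
```

>>> {"method": "send_rows", "body": {"steps": [[[-0.016,0.024,0.017],[-0.007,-0.005,0.102],0.087],[[-0.031,0.048,0.033],[-0.014,-0.009,0.203],0.087],[[-0.047,0.071,0.05],[-0.021,-0.013,0.305],0.087],[[-0.063,0.095,0.067],[-0.028,-0.018,0.407],0.087],[[-0.079,0.119,0.083],[-0.035,-0.022,0.509],0.087]]}}

```text
time_s: 5.4
tool_pos: [0.5234, -0.1245, 0.1331]
tool_rot: [175.5, 0.3, 16.4]
force: [-0.3, 0.4, -0.6]
grip_width: 0.0873
```

>>> {"method": "send_rows", "body": {"steps": [[[-0.002,0.027,0.018],[-0.008,-0.005,0.102],0.087],[[-0.002,0.027,0.018],[-0.008,-0.005,0.102],0.087],[[-0.002,0.027,0.018],[-0.008,-0.005,0.102],0.087],[[-0.002,0.027,0.018],[-0.008,-0.005,0.102],0.087],[[-0.002,0.027,0.018],[-0.008,-0.005,0.102],0.087]]}}

```text
time_s: 5.82
tool_pos: [0.53, -0.1501, 0.1194]
tool_rot: [175.0, 0.0, 10.9]
force: [0.3, 0.1, -0.1]
grip_width: 0.087
```

Run:
```python
from h import *
import pickle
from cell import env
o=env.get_obs();print(o['time_s'],o['qpos'],o['tool_pos'],o['tool_rot'])
c=env.read_camera('wrist');pickle.dump(c,open('w3.pkl','wb'));print(c['position'],c['rotation']);cv2.imwrite('pics/w3.png',c['pixels'][:,:,::-1])
```

```text
5.8167 [ 10.92659437   9.28031252  -1.08853339 106.65944494   5.44741511
  62.41078875  18.34847618] [ 0.52996019 -0.15005903  0.11944266] [1.75028825e+02 1.27784545e-02 1.09476902e+01]
[ 0.51125208 -0.06155036  0.27476741] [-21.29270485   0.04179858  10.84428183]
```

View pics/w3.png

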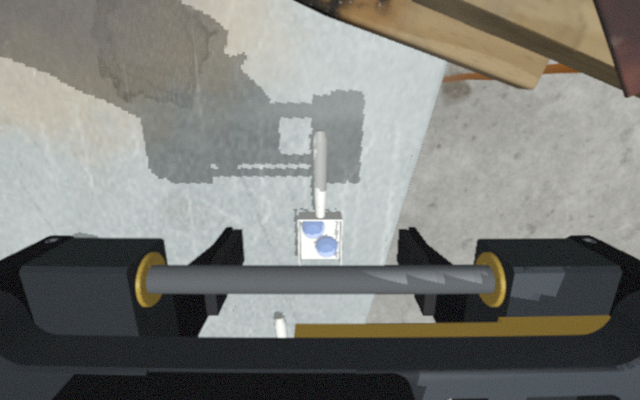

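Run:
```python
from h import *
import pickle
c=pickle.load(open('w3.pkl','rb'))
crop(c,290,120,60,150,4,'pics/w3c.png')
im=c['pixels'].astype(int)
for v in [140,150,165,180,190,200,210]:
    r=im[v,300:345]; b=r.sum(1); m=np.where(b>b.min()+0.75*(b.max()-b.min()))[0]+300
    print(v,m.min(),m.max(), onz(c,(m.min()+m.max())/2,v,.010).round(4))
e=onz(c,320,130,.010);r=onz(c,320.5,215,.010);print(e,r,np.linalg.norm(e-r))
```

```text
140 300 322 [ 0.5136 -0.1158  0.01  ]
150 300 320 [ 0.5143 -0.1244  0.01  ]
165 300 321 [ 0.5171 -0.1375  0.01  ]
180 300 320 [ 0.5191 -0.1511  0.01  ]
190 316 319 [ 0.5274 -0.1592  0.01  ]
200 317 324 [ 0.5319 -0.1682  0.01  ]
210 317 323 [ 0.5333 -0.1781  0.01  ]
[ 0.5195217  -0.10605219  0.01      ] [ 0.53472985 -0.18300946  0.01      ] 0.07844558348185973
```

View pics/w3c.png

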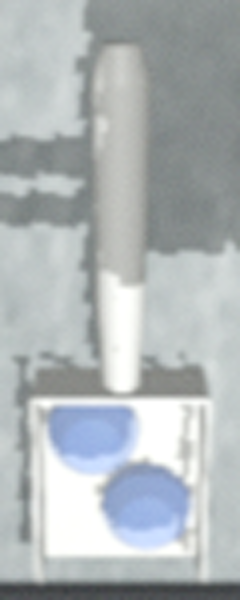

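Run:
```python
from plan import *
plan([.529,-.154,.03],Rt(10.8,-5),.087,vmax=.02)
plan([.529,-.154,.0035],Rt(10.8,-5),.087,vmax=.008)
```

```text
[[[0.0, -0.001, 0.018], [0.0, 0.0, 0.0], 0.087], [[0.0, -0.002, 0.036], [0.0, 0.0, 0.0], 0.087], [[0.0, -0.003, 0.054], [0.0, 0.0, 0.0], 0.087], [[0.0, -0.005, 0.072], [0.0, 0.0, 0.0], 0.087], [[-0.001, -0.006, 0.09], [0.0, 0.0, 0.0], 0.087]]
end [ 0.5286 -0.1538  0.0297] [1.7498e+02 2.0000e-02 1.0770e+01]
[[[0.0, -0.001, 0.007], [0.0, 0.0, 0.0], 0.087], [[0.0, -0.001, 0.013], [0.0, 0.0, 0.0], 0.087], [[0.0, -0.002, 0.02], [0.0, 0.0, 0.0], 0.087], [[0.0, -0.002, 0.026], [0.0, 0.0, 0.0], 0.087], [[0.0, -0.002, 0.026], [0.0, 0.0, 0.0], 0.087]]
end [ 0.5286 -0.1541  0.0036] [1.7498e+02 2.0000e-02 1.0770e+01]
```

>>> {"method": "send_rows", "body": {"steps": [[[0,-0.001,0.018],[0,0,0],0.087],[[0,-0.002,0.036],[0,0,0],0.087],[[0,-0.003,0.054],[0,0,0],0.087],[[0,-0.005,0.072],[0,0,0],0.087],[[-0.001,-0.006,0.09],[0,0,0],0.087]]}}

```text
time_s: 6.28
tool_pos: [0.5296, -0.1525, 0.0293]
tool_rot: [175.0, -0.1, 10.9]
force: [-0.9, 0.2, -0.0]
grip_width: 0.0868
```

>>> {"method": "send_rows", "body": {"steps": [[[0,-0.001,0.007],[0,0,0],0.087],[[0,-0.001,0.013],[0,0,0],0.087],[[0,-0.002,0.02],[0,0,0],0.087],[[0,-0.002,0.026],[0,0,0],0.087],[[0,-0.002,0.026],[0,0,0],0.087]]}}

```text
time_s: 6.7
tool_pos: [0.5284, -0.154, 0.0026]
tool_rot: [175.0, 0.0, 10.8]
force: [-0.3, 0.0, -0.8]
grip_width: 0.0869
```

>>> {"method": "send_rows", "body": {"steps": [[[0,0,0],[0,0,0],0.06],[[0,0,0],[0,0,0],0.04],[[0,0,0],[0,0,0],0.03],[[0,0,0],[0,0,0],0.02],[[0,0,0],[0,0,0],0.015]], "grip_force": 10}}

```text
time_s: 7.12
tool_pos: [0.529, -0.1543, 0.0035]
tool_rot: [175.0, -0.0, 10.8]
force: [0.1, -0.1, -0.5]
grip_width: 0.0614
```

>>> {"method": "send_rows", "body": {"steps": [[[0,0,0],[0,0,0],0.015],[[0,0,0],[0,0,0],0.015],[[0,0,0],[0,0,0],0.015],[[0,0,0],[0,0,0],0.015],[[0,0,0],[0,0,0],0.015]]}}

```text
time_s: 7.53
tool_pos: [0.5287, -0.1542, 0.0032]
tool_rot: [175.0, 0.0, 10.8]
force: [0.6, 1.2, -0.2]
grip_width: 0.0286
```

>>> {"method": "send_rows", "body": {"steps": [[[0,0,0],[0,0,0],0.015],[[0,0,0],[0,0,0],0.01],[[0,0,0],[0,0,0],0.005],[[0,0,0],[0,0,0],0],[[0,0,0],[0,0,0],0]]}}

```text
time_s: 7.95
tool_pos: [0.5287, -0.1541, 0.0031]
tool_rot: [175.0, 0.0, 10.8]
force: [-0.3, -0.3, -0.6]
grip_width: 0.0125
```

>>> {"method": "send_rows", "body": {"steps": [[[0,0,0],[0,0,0],0],[[0,0,0],[0,0,0],0],[[0,0,0],[0,0,0],0],[[0,0,0],[0,0,0],0],[[0,0,0],[0,0,0],0]], "grip_force": 50}}

```text
time_s: 8.37
tool_pos: [0.5287, -0.1542, 0.0032]
tool_rot: [175.0, 0.0, 10.8]
force: [-0.2, 0.4, -0.3]
grip_width: 0.0116
```

Run:
```python
from plan import *
plan([.5286,-.154,.03],Rt(10.8,-5),0,vmax=.006)
```

```text
[[[0.0, 0.0, -0.005], [0.0, 0.0, 0.0], 0], [[0.0, 0.001, -0.011], [0.0, 0.0, 0.0], 0], [[0.0, 0.001, -0.016], [0.0, 0.0, 0.0], 0], [[0.0, 0.002, -0.021], [0.0, 0.0, 0.0], 0], [[0.0, 0.002, -0.026], [0.0, 0.0, 0.0], 0]]
end [ 0.5286 -0.1538  0.0297] [1.7498e+02 2.0000e-02 1.0770e+01]
```

>>> {"method": "send_rows", "body": {"steps": [[[0,0,-0.005],[0,0,0],0],[[0,0.001,-0.011],[0,0,0],0],[[0,0.001,-0.016],[0,0,0],0],[[0,0.002,-0.021],[0,0,0],0],[[0,0.002,-0.026],[0,0,0],0]]}}

```text
time_s: 8.78
tool_pos: [0.5289, -0.1542, 0.0301]
tool_rot: [174.9, -0.0, 10.8]
force: [-0.2, 0.7, -1.6]
grip_width: 0.0113
```

```bash
cat > look.py <<'E'
import sys,pickle
from h import *
from cell import env
n=sys.argv[1]
for a in sys.argv[2:]:
    name,*b=a.split(':')
    c=env.read_camera(name);pickle.dump(c,open(f'{name}_{n}.pkl','wb'))
    if b:
        u,v,w,h,k=map(int,b[0].split(',')); crop(c,u,v,w,h,k,f'pics/{name}_{n}.png')
    else: cv2.imwrite(f'pics/{name}_{n}.png',c['pixels'][:,:,::-1])
o=env.get_obs();print(o['time_s'],o['qpos'].round(1),o['tool_pos'].round(4),o['tool_rot'].round(2),o['force'].round(2),o['wrist_torque'].round(3),o['grip_width'])
E
python3 look.py 4 wrist scene:350,190,120,70,6 side:270,120,90,90,6
```

```text
8.9333 [ 11.   15.2  -0.8 111.1   6.2  52.   17.3] [ 0.5291 -0.154   0.03  ] [ 1.7494e+02 -6.0000e-02  1.0770e+01] [ 0.13 -0.29 -0.79] [0.188 0.046 0.017] 0.011808045729350701
```

View pics/wrist_4.png

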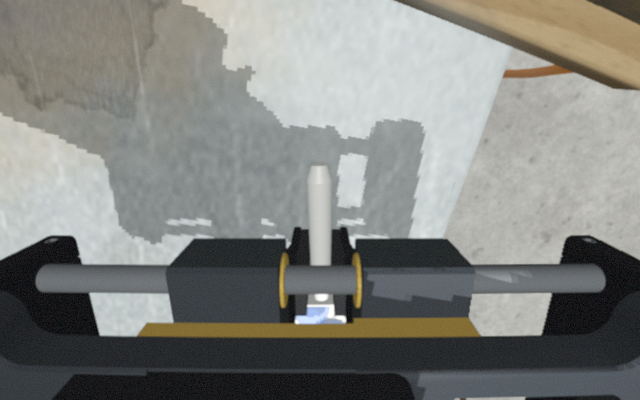

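View pics/scene_4.png

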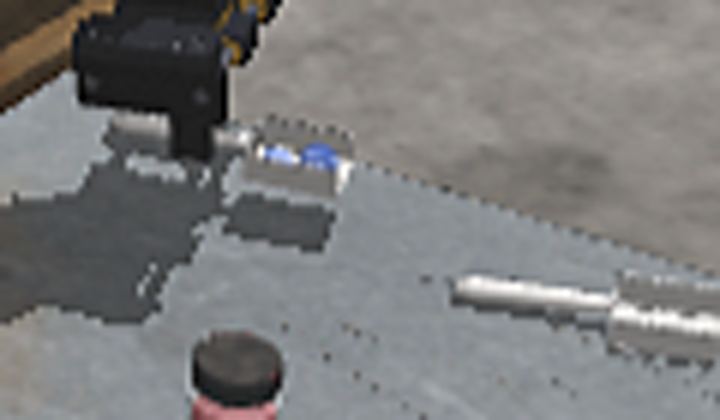

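View pics/side_4.png

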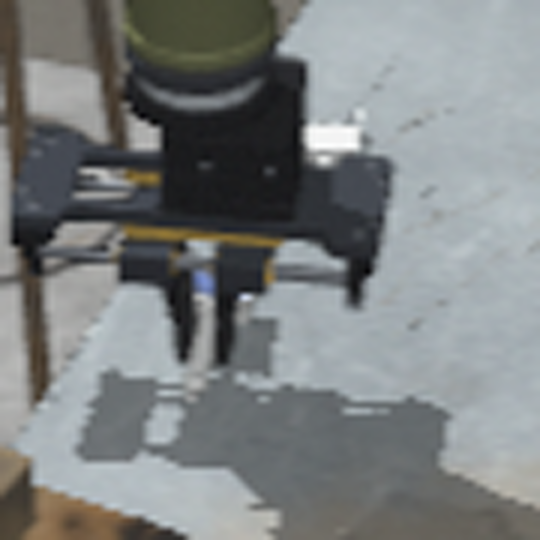

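Run:
```python
from h import *
import pickle
s=pickle.load(open('scene_4.pkl','rb'));w=pickle.load(open('wrist_4.pkl','rb'))
f=np.array([.187,-.982,0]);g=np.array([.529,-.153,.037])
for t in [0,3,6,-5]:
    a=np.radians(t);ff=f*np.cos(a)-np.array([0,0,np.sin(a)]);up=f*np.sin(a)+np.array([0,0,np.cos(a)])
    e=g-.047*ff+.0065*up; l=g+.083*ff+.009*up; b=g+.083*ff-.009*up
    x=np.array([.982,.187,0])*.02
    print(t,'end',((proj(s,e)-[350,190])*6).round(),'wallfrontfar',((proj(s,l+x)-[350,190])*6).round(),'nearbottomfront',((proj(s,b-x)-[350,190])*6).round(),'wrist end',proj(w,g-.047*ff).round(1))
```

```text
0 end [115. 111.] wallfrontfar [357. 137.] nearbottomfront [336. 203.] wrist end [324.4 164.9]
3 end [116. 108.] wallfrontfar [357. 144.] nearbottomfront [334. 209.] wrist end [324.5 166.4]
6 end [117. 104.] wallfrontfar [356. 151.] nearbottomfront [332. 216.] wrist end [324.5 168.3]
-5 end [114. 117.] wallfrontfar [356. 125.] nearbottomfront [338. 191.] wrist end [324.3 163. ]
```

Run:
```python
from plan import *
plan([.5286,-.154,.16],Rt(10.8,-5),0,vmax=.018)
plan([.47,-.0,.27],Rt(50,-5),0,vmax=.02,wmax=4)
plan([.42,.2,.25],Rt(89,-5),0,vmax=.02,wmax=4)
```

```text
[[[0.0, 0.001, -0.016], [0.0, 0.0, 0.0], 0], [[0.0, 0.003, -0.032], [0.0, 0.0, 0.0], 0], [[0.0, 0.004, -0.049], [0.0, 0.0, 0.0], 0], [[0.0, 0.006, -0.065], [0.0, 0.0, 0.0], 0], [[0.0, 0.007, -0.081], [0.0, 0.0, 0.0], 0]]
[[[0.0, 0.002, -0.016], [0.0, 0.0, 0.0], 0], [[0.0, 0.003, -0.033], [0.0, 0.0, 0.0], 0], [[0.0, 0.005, -0.049], [0.0, 0.0, 0.0], 0], [[0.0, 0.005, -0.049], [0.0, 0.0, 0.0], 0], [[0.0, 0.005, -0.049], [0.0, 0.0, 0.0], 0]]
end [ 0.5287 -0.1544  0.1602] [1.7498e+02 2.0000e-02 1.0770e+01]
[[[-0.003, -0.015, -0.012], [0.0, 0.006, -0.068], 0], [[-0.006, -0.03, -0.025], [0.0, 0.012, -0.136], 0], [[-0.009, -0.046, -0.037], [0.0, 0.018, -0.205], 0], [[-0.012, -0.061, -0.049], [0.0, 0.024, -0.273], 0], [[-0.014, -0.076, -0.062], [0.0, 0.03, -0.341], 0]]
[[[0.002, -0.016, -0.012], [0.0, 0.006, -0.068], 0], [[0.005, -0.031, -0.025], [0.0, 0.012, -0.136], 0], [[0.008, -0.046, -0.037], [0.0, 0.018, -0.205], 0], [[0.011, -0.061, -0.049], [0.0, 0.024, -0.273], 0], [[0.013, -0.077, -0.062], [0.0, 0.03, -0.341], 0]]
end [4.695e-01 1.000e-04 2.703e-01] [1.7498e+02 1.0000e-02 5.0000e+01]
[[[0.011, -0.015, 0.001], [0.0, 0.005, -0.062], 0], [[0.022, -0.03, 0.001], [0.0, 0.011, -0.123], 0], [[0.033, -0.046, 0.002], [0.0, 0.016, -0.185], 0], [[0.044, -0.061, 0.002], [0.0, 0.022, -0.247], 0], [[0.055, -0.076, 0.003], [0.0, 0.027, -0.308], 0]]
[[[0.015, -0.011, 0.0], [0.0, 0.006, -0.062], 0], [[0.03, -0.022, 0.001], [0.0, 0.011, -0.124], 0], [[0.046, -0.034, 0.002], [0.0, 0.016, -0.185], 0], [[0.061, -0.045, 0.003], [0.0, 0.022, -0.247], 0], [[0.076, -0.056, 0.004], [0.0, 0.027, -0.308], 0]]
[[[0.017, -0.006, 0.001], [0.0, 0.006, -0.062], 0], [[0.017, -0.006, 0.001], [0.0, 0.006, -0.062], 0], [[0.017, -0.006, 0.001], [0.0, 0.006, -0.062], 0], [[0.017, -0.006, 0.001], [0.0, 0.006, -0.062], 0], [[0.017, -0.006, 0.001], [0.0, 0.006, -0.062], 0]]
end [0.4201 0.1995 0.2503] [ 1.7499e+02 -2.0000e-02  8.9000e+01]
```

>>> {"method": "send_rows", "body": {"steps": [[[0,0.001,-0.012],[0,0,0],0],[[0,0.003,-0.03],[0,0,0],0],[[0,0.004,-0.049],[0,0,0],0],[[0,0.006,-0.065],[0,0,0],0],[[0,0.007,-0.081],[0,0,0],0]]}}

```text
time_s: 9.35
tool_pos: [0.5286, -0.1539, 0.1121]
tool_rot: [175.0, -0.0, 10.8]
force: [-0.1, 0.6, -0.8]
grip_width: 0.0115
```

>>> {"method": "send_rows", "body": {"steps": [[[0,0.002,-0.016],[0,0,0],0],[[0,0.003,-0.033],[0,0,0],0],[[0,0.005,-0.045],[0,0,0],0],[[0,0.005,-0.049],[0,0,0],0],[[0,0.005,-0.049],[0,0,0],0]]}}

```text
time_s: 9.77
tool_pos: [0.5294, -0.1546, 0.1611]
tool_rot: [174.9, -0.1, 10.8]
force: [0.4, 0.2, -1.4]
grip_width: 0.0119
```

>>> {"method": "send_rows", "body": {"steps": [[[-0.002,-0.01,-0.008],[0,0.004,-0.05],0],[[-0.005,-0.025,-0.02],[0,0.01,-0.12],0],[[-0.008,-0.042,-0.034],[0,0.017,-0.19],0],[[-0.011,-0.059,-0.048],[0,0.023,-0.265],0],[[-0.014,-0.076,-0.062],[0,0.03,-0.341],0]]}}

```text
time_s: 10.18
tool_pos: [0.4986, -0.0765, 0.2138]
tool_rot: [175.1, 0.1, 30.6]
force: [-0.1, 0.4, -1.2]
grip_width: 0.0115
```

>>> {"method": "send_rows", "body": {"steps": [[[0.002,-0.016,-0.012],[0,0.006,-0.068],0],[[0.005,-0.031,-0.025],[0,0.012,-0.136],0],[[0.008,-0.046,-0.037],[0,0.018,-0.205],0],[[0.011,-0.061,-0.049],[0,0.024,-0.273],0],[[0.013,-0.077,-0.062],[0,0.03,-0.341],0]]}}

```text
time_s: 10.6
tool_pos: [0.4685, 0.0007, 0.2689]
tool_rot: [175.1, 0.1, 50.2]
force: [1.0, -0.0, -0.7]
grip_width: 0.0116
```

>>> {"method": "send_rows", "body": {"steps": [[[0.011,-0.015,0.001],[0,0.005,-0.062],0],[[0.022,-0.03,0.001],[0,0.011,-0.123],0],[[0.033,-0.046,0.002],[0,0.016,-0.185],0],[[0.044,-0.061,0.002],[0,0.022,-0.247],0],[[0.055,-0.076,0.003],[0,0.027,-0.308],0]]}}

```text
time_s: 11.02
tool_pos: [0.4461, 0.0914, 0.259]
tool_rot: [175.1, 0.1, 67.9]
force: [0.3, -0.1, -1.0]
grip_width: 0.0114
```

>>> {"method": "send_rows", "body": {"steps": [[[0.015,-0.011,0],[0,0.006,-0.062],0],[[0.03,-0.022,0.001],[0,0.011,-0.124],0],[[0.046,-0.034,0.002],[0,0.016,-0.185],0],[[0.061,-0.045,0.003],[0,0.022,-0.247],0],[[0.076,-0.056,0.004],[0,0.027,-0.308],0]]}}

```text
time_s: 11.43
tool_pos: [0.4237, 0.1831, 0.2503]
tool_rot: [175.1, 0.0, 85.7]
force: [0.8, 0.5, -1.3]
grip_width: 0.0115
```

>>> {"method": "send_rows", "body": {"steps": [[[0.012,-0.004,0.001],[0,0.004,-0.044],0],[[0.017,-0.006,0.001],[0,0.006,-0.062],0],[[0.017,-0.006,0.001],[0,0.006,-0.062],0],[[0.017,-0.006,0.001],[0,0.006,-0.062],0],[[0.017,-0.006,0.001],[0,0.006,-0.062],0]]}}

```text
time_s: 11.85
tool_pos: [0.4205, 0.1984, 0.2498]
tool_rot: [175.0, 0.0, 88.9]
force: [0.4, -0.1, -1.1]
grip_width: 0.0116
```

```bash
python3 look.py 5 wrist side:190,120,140,140,5 scene
```

```text
12.0 [ -8.6  -8.2 -19.8 108.5  -0.3  74.8  60.6] [0.4204 0.1986 0.2499] [ 1.7498e+02 -2.0000e-02  8.8890e+01] [ 0.09 -0.26 -0.35] [ 0.091  0.102 -0.001] 0.01157067561923216
```

View pics/wrist_5.png

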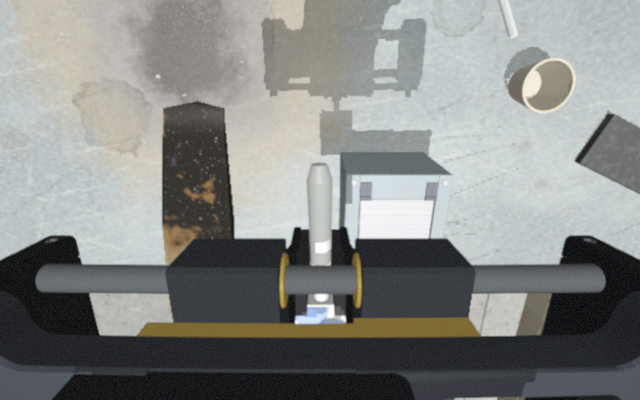

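View pics/side_5.png

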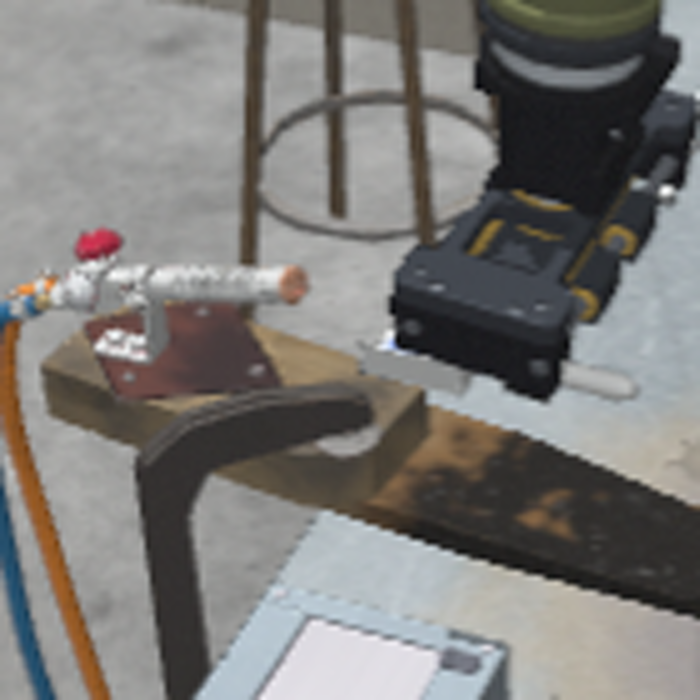

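View pics/scene_5.png

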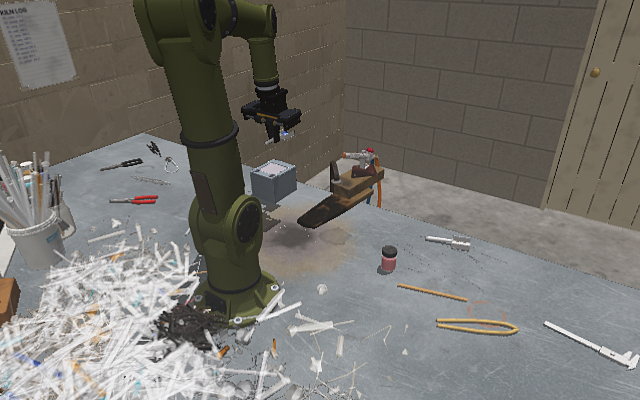

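Run:
```python
from h import *
import pickle
s=pickle.load(open('side_5.pkl','rb'));w=pickle.load(open('scene_5.pkl','rb'))
crop(w,230,80,90,120,6,'pics/scene5c.png')
f=np.array([1,-.02,0]);x=np.array([.02,1,0])*.02
for t in [-6,-3,0,3]:
    a=np.radians(t);ff=f*np.cos(a)-np.array([0,0,np.sin(a)]);up=f*np.sin(a)+np.array([0,0,np.cos(a)])
    g=np.array([.4204,.1986,.2499])+.007*np.array([-np.sin(np.radians(5)),0,np.cos(np.radians(5))])
    for n,P in [('end',g-.047*ff),('botfront',g+.083*ff-.010*up+x),('botback',g+.031*ff-.010*up+x),('topfront',g+.083*ff+.008*up+x),('topback',g+.031*ff+.008*up+x)]:
        print(t,n,((proj(s,P)-[190,120])*5).round())
```

```text
-6 end [632. 402.]
-6 botfront [356. 359.]
-6 botback [458. 393.]
-6 topfront [358. 330.]
-6 topback [461. 363.]
-3 end [633. 398.]
-3 botfront [357. 367.]
-3 botback [459. 396.]
-3 topfront [357. 337.]
-3 topback [460. 365.]
0 end [633. 393.]
0 botfront [358. 374.]
0 botback [460. 399.]
0 topfront [356. 344.]
0 topback [459. 368.]
3 end [633. 389.]
3 botfront [360. 382.]
3 botback [462. 401.]
3 topfront [356. 351.]
3 topback [458. 371.]
```

View pics/scene5c.png

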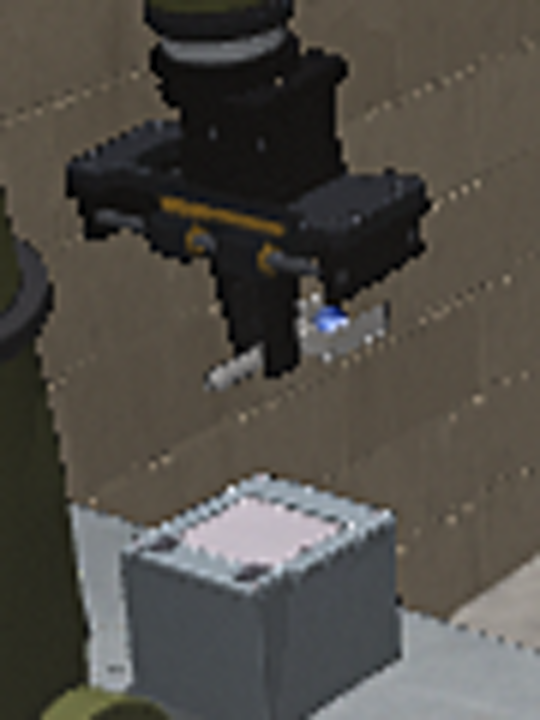

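```bash
cat > dump.py <<'E'
from plan import *
D=6.0; YB=.278; YAW=89
def tcp(lipx,lipz,beta,liy=YB):
    b=np.radians(beta); l=np.radians(beta-D); f=np.array([1,-.0175,0]); z=np.array([0,0,1.])
    ff=f*np.cos(b)-z*np.sin(b); up=f*np.sin(b)+z*np.cos(b)
    G=np.array([lipx,liy,lipz])-.083*ff+.009*up
    return G-.007*(np.sin(l)*f+np.cos(l)*z)
def go(lipx,lipz,beta,v=.015,w=4,liy=YB,extra=0):
    print('# lip',lipx,lipz,'beta',beta,tcp(lipx,lipz,beta,liy).round(4)); plan(tcp(lipx,lipz,beta,liy),Rt(YAW,beta-D),0,vmax=v,wmax=w,extra=extra)
E
python3 - <<'E'
from dump import *
go(.49,.16,8,v=.02)
go(.497,.115,20)
E
```

```text
# lip 0.49 0.16 beta 8 [0.4088 0.2794 0.1735]
[[[0.013, -0.003, 0.013], [0.02, 0.0, 0.0], 0], [[0.027, -0.006, 0.025], [0.041, 0.0, 0.0], 0], [[0.04, -0.01, 0.038], [0.061, 0.0, 0.0], 0], [[0.053, -0.013, 0.05], [0.082, 0.0, 0.0], 0], [[0.066, -0.016, 0.063], [0.102, 0.0, 0.0], 0]]
[[[0.014, -0.002, 0.013], [0.02, 0.0, 0.0], 0], [[0.014, -0.002, 0.013], [0.02, 0.0, 0.0], 0], [[0.014, -0.002, 0.013], [0.02, 0.0, 0.0], 0], [[0.014, -0.002, 0.013], [0.02, 0.0, 0.0], 0], [[0.014, -0.002, 0.013], [0.02, 0.0, 0.0], 0]]
end [0.4088 0.2798 0.1732] [-1.7802e+02 -2.0000e-02  8.9000e+01]
# lip 0.497 0.115 beta 20 [0.4204 0.2793 0.1451]
[[[0.0, 0.003, 0.007], [0.052, 0.0, 0.0], 0], [[0.0, 0.006, 0.014], [0.105, 0.0, 0.0], 0], [[0.0, 0.009, 0.021], [0.157, 0.0, 0.0], 0], [[0.0, 0.013, 0.028], [0.21, 0.0, 0.0], 0], [[0.0, 0.013, 0.028], [0.21, 0.0, 0.0], 0]]
end [0.4209 0.2796 0.1448] [-1.6599e+02 -2.0000e-02  8.9000e+01]
```

>>> {"method": "send_rows", "body": {"steps": [[[0.01,-0.002,0.01],[0.015,0,0],0],[[0.025,-0.006,0.023],[0.038,0,0],0],[[0.04,-0.01,0.038],[0.061,0,0],0],[[0.053,-0.013,0.05],[0.082,0,0],0],[[0.066,-0.016,0.063],[0.102,0,0],0]]}}

```text
time_s: 12.42
tool_pos: [0.4104, 0.2668, 0.1844]
tool_rot: [-179.1, -0.0, 89.0]
force: [0.6, 0.2, -1.4]
grip_width: 0.0116
```

>>> {"method": "send_rows", "body": {"steps": [[[0.01,-0.001,0.009],[0.014,0,0],0],[[0.014,-0.002,0.013],[0.02,0,0],0],[[0.014,-0.002,0.013],[0.02,0,0],0],[[0.014,-0.002,0.013],[0.02,0,0],0],[[0.014,-0.002,0.013],[0.02,0,0],0]]}}

```text
time_s: 12.83
tool_pos: [0.4093, 0.2793, 0.1732]
tool_rot: [-178.1, -0.0, 89.0]
force: [-0.1, -0.2, -1.2]
grip_width: 0.0115
```

>>> {"method": "send_rows", "body": {"steps": [[[0,0.003,0.007],[0.052,0,0],0],[[0,0.006,0.014],[0.105,0,0],0],[[0,0.009,0.021],[0.157,0,0],0],[[0,0.013,0.028],[0.21,0,0],0],[[0,0.013,0.028],[0.21,0,0],0]]}}

```text
time_s: 13.25
tool_pos: [0.4232, 0.2773, 0.1428]
tool_rot: [-165.9, 0.1, 88.7]
force: [0.3, -1.4, -1.6]
grip_width: 0.0113
```

```bash
python3 look.py 6 side:200,190,120,120,6 scene:230,80,100,120,5 wrist
```

```text
13.4 [-11.4  14.8 -22.9  99.1  -2.3  78.6  55.5] [0.4209 0.2795 0.145 ] [-1.6608e+02 -4.0000e-02  8.8980e+01] [-0.67 -0.01 -0.47] [ 0.136 -0.319 -0.017] 0.011416986921709041
```

View pics/side_6.png

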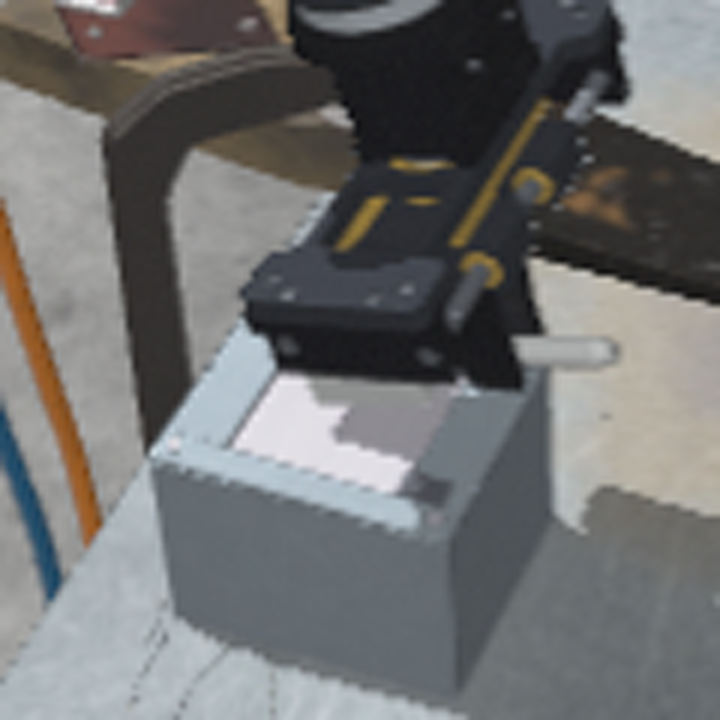

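View pics/scene_6.png

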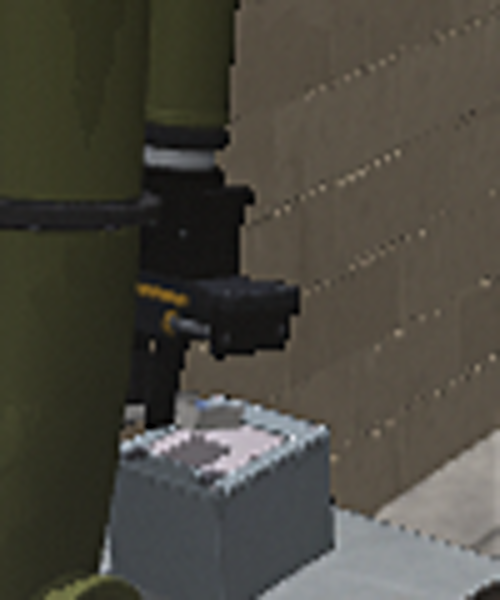

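View pics/wrist_6.png

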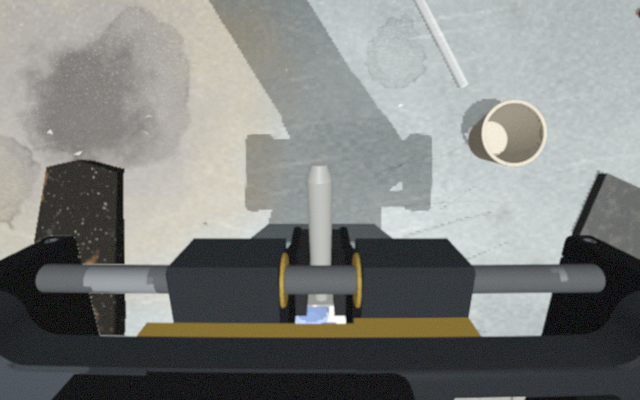

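Run:
```python
from dump import *
from h import proj
import pickle
s=pickle.load(open('side_6.pkl','rb'))
lean=np.radians(13.92);f=np.array([1,-.0175,0])
g=np.array([.4209,.2795,.145])+.007*np.array([np.sin(lean),0,np.cos(lean)])
for t in [14,17,20,23]:
    a=np.radians(t);ff=f*np.cos(a)-np.array([0,0,np.sin(a)]); print(t,((proj(s,g-.047*ff)-[200,190])*6).round())
go(.501,.085,24)
go(.502,.072,33,v=.012)
go(.50,.062,43,v=.012)
go(.4975,.056,52,v=.012)
```

```text
14 [619. 365.]
17 [618. 360.]
20 [616. 355.]
23 [614. 350.]
# lip 0.501 0.085 beta 24 [0.4267 0.2793 0.1203]
[[[0.0, 0.006, 0.011], [0.035, 0.0, 0.0], 0], [[0.0, 0.012, 0.022], [0.07, 0.0, 0.0], 0], [[0.0, 0.012, 0.022], [0.07, 0.0, 0.0], 0], [[0.0, 0.012, 0.022], [0.07, 0.0, 0.0], 0], [[0.0, 0.012, 0.022], [0.07, 0.0, 0.0], 0]]
end [0.4272 0.2795 0.1205] [-1.6198e+02 -2.0000e-02  8.9000e+01]
# lip 0.502 0.072 beta 33 [0.4341 0.2792 0.1185]
[[[0.0, 0.002, 0.0], [0.052, 0.0, 0.0], 0], [[0.0, 0.005, 0.0], [0.104, 0.0, 0.0], 0], [[0.0, 0.007, 0.0], [0.157, 0.0, 0.0], 0], [[0.0, 0.007, 0.0], [0.157, 0.0, 0.0], 0], [[0.0, 0.007, 0.0], [0.157, 0.0, 0.0], 0]]
end [0.4338 0.2793 0.1183] [-1.5298e+02 -2.0000e-02  8.9000e+01]
# lip 0.5 0.062 beta 43 [0.4412 0.279  0.1196]
[[[0.0, 0.002, -0.001], [0.058, 0.0, 0.0], 0], [[0.0, 0.004, -0.003], [0.116, 0.0, 0.0], 0], [[0.0, 0.006, -0.004], [0.174, 0.0, 0.0], 0], [[0.0, 0.006, -0.004], [0.174, 0.0, 0.0], 0], [[0.0, 0.006, -0.004], [0.174, 0.0, 0.0], 0]]
end [0.441  0.2792 0.1192] [-1.4301e+02 -2.0000e-02  8.9000e+01]
# lip 0.4975 0.056 beta 52 [0.4485 0.2789 0.1221]
[[[0.0, 0.001, -0.002], [0.052, 0.0, 0.0], 0], [[0.0, 0.003, -0.005], [0.105, 0.0, 0.0], 0], [[0.0, 0.004, -0.007], [0.157, 0.0, 0.0], 0], [[0.0, 0.004, -0.007], [0.157, 0.0, 0.0], 0], [[0.0, 0.004, -0.007], [0.157, 0.0, 0.0], 0]]
end [0.4484 0.2791 0.1224] [-1.3401e+02 -2.0000e-02  8.9000e+01]
```

>>> {"method": "send_rows", "body": {"steps": [[[0,0.004,0.007],[0.022,0,0],0],[[0,0.008,0.014],[0.045,0,0],0],[[0,0.012,0.022],[0.07,0,0],0],[[0,0.012,0.022],[0.07,0,0],0],[[0,0.012,0.022],[0.07,0,0],0]]}}

```text
time_s: 13.82
tool_pos: [0.4272, 0.2795, 0.1208]
tool_rot: [-162.1, -0.0, 89.0]
force: [0.6, -0.5, -0.8]
grip_width: 0.0116
```

```bash
python3 look.py 7 side:200,190,120,120,6
```

```text
13.8667 [-11.1  19.6 -22.4  97.   -2.7  79.7  56.6] [0.4272 0.2797 0.1212] [-1.6212e+02 -4.0000e-02  8.9030e+01] [ 0.62 -0.52  0.02] [ 0.023 -0.59  -0.018] 0.011938431324945922
```

View pics/side_7.png

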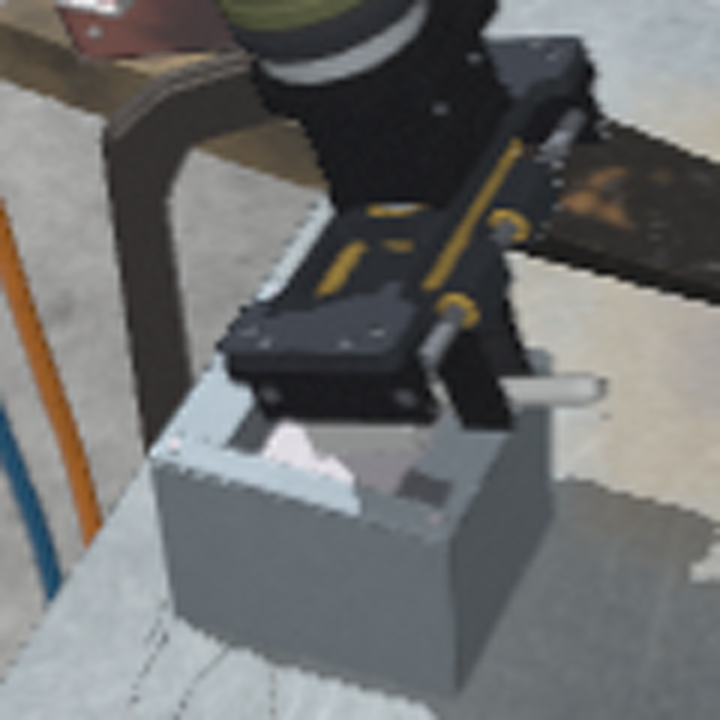

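The side view shows the flap's far edge, at crop (240,435), has dropped. So the hinge really is on the robot's side of the box, and the scoop is pressing the flap open. I'll carry on tipping.

>>> {"method": "send_rows", "body": {"steps": [[[0,0.002,0],[0.052,0,0],0],[[0,0.005,0],[0.104,0,0],0],[[0,0.007,0],[0.157,0,0],0],[[0,0.007,0],[0.157,0,0],0],[[0,0.007,0],[0.157,0,0],0]]}}

```text
time_s: 14.28
tool_pos: [0.4343, 0.2794, 0.1182]
tool_rot: [-153.1, -0.0, 89.0]
force: [0.7, -0.5, -1.0]
grip_width: 0.0118
```

>>> {"method": "send_rows", "body": {"steps": [[[0,0.002,-0.001],[0.058,0,0],0],[[0,0.004,-0.003],[0.116,0,0],0],[[0,0.006,-0.004],[0.174,0,0],0],[[0,0.006,-0.004],[0.174,0,0],0],[[0,0.006,-0.004],[0.174,0,0],0]]}}

```text
time_s: 14.7
tool_pos: [0.441, 0.2793, 0.1188]
tool_rot: [-143.1, -0.0, 89.0]
force: [1.4, -0.4, 0.1]
grip_width: 0.0115
```

>>> {"method": "send_rows", "body": {"steps": [[[0,0.001,-0.002],[0.052,0,0],0],[[0,0.003,-0.005],[0.105,0,0],0],[[0,0.004,-0.007],[0.157,0,0],0],[[0,0.004,-0.007],[0.157,0,0],0],[[0,0.004,-0.007],[0.157,0,0],0]]}}

```text
time_s: 15.12
tool_pos: [0.4482, 0.2793, 0.1221]
tool_rot: [-134.2, -0.0, 89.0]
force: [1.3, 0.2, -0.3]
grip_width: 0.0112
```

```bash
python3 look.py 8 side:200,190,120,120,6 scene:230,80,100,120,5 wrist
```

```text
15.2667 [ -9.7  42.1 -20.8  75.2  -8.6 104.9  59.3] [0.448  0.2796 0.123 ] [-1.342e+02 -6.000e-02  8.906e+01] [1.52 0.22 0.74] [ 0.03  -1.105  0.025] 0.011375236352728978
```

View pics/side_8.png

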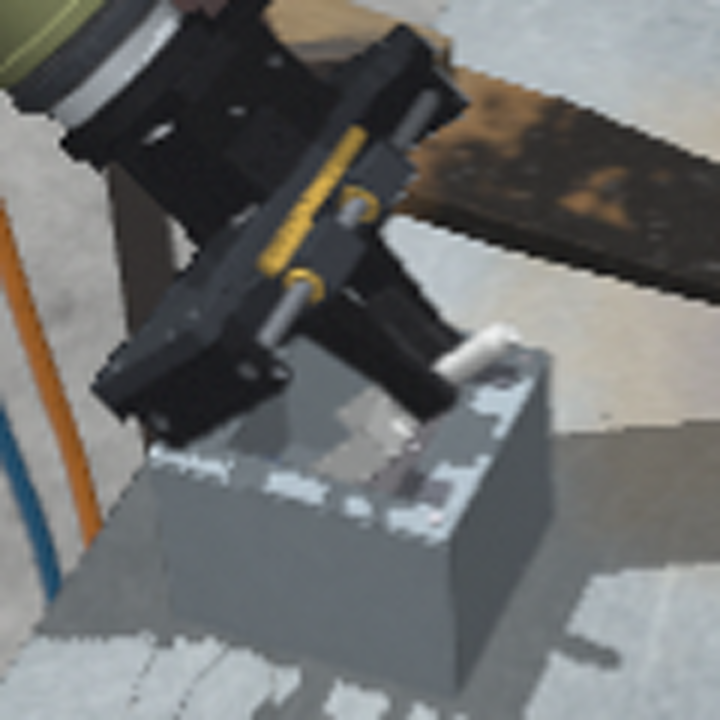

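View pics/scene_8.png

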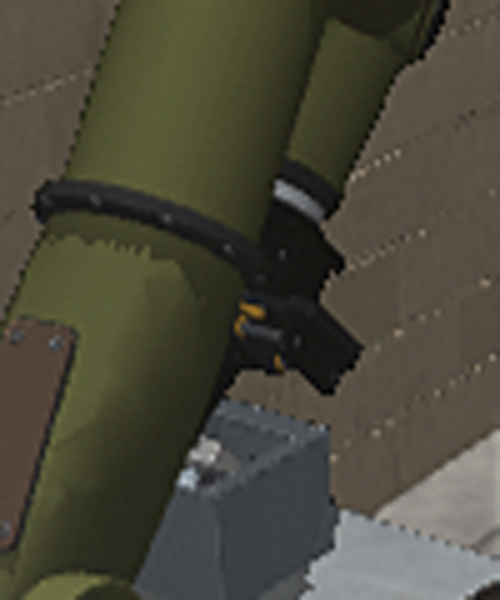

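View pics/wrist_8.png

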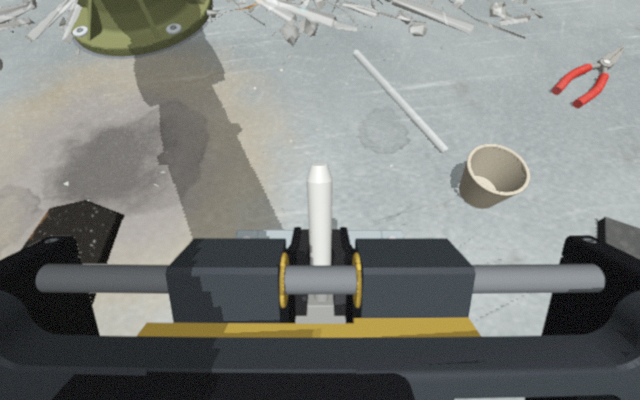

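The wrist view shows no blue left at the bucket's back, around (322,310). The side view shows the flap wide open with no blue on it. I'll push a little deeper and dwell so that anything still resting on the flap slides off.

Run:
```python
from dump import *
go(.496,.050,56,v=.012)
go(.499,.058,52,v=.012)
go(.496,.050,56,v=.012)
```

```text
# lip 0.496 0.05 beta 56 [0.4517 0.2788 0.1193]
[[[0.0, 0.002, 0.0], [0.035, 0.0, 0.0], 0], [[0.0, 0.004, 0.0], [0.07, 0.0, 0.0], 0], [[0.0, 0.004, 0.0], [0.07, 0.0, 0.0], 0], [[0.0, 0.004, 0.0], [0.07, 0.0, 0.0], 0], [[0.0, 0.004, 0.0], [0.07, 0.0, 0.0], 0]]
end [0.4512 0.279  0.1195] [-1.3e+02 -2.0e-02  8.9e+01]
# lip 0.499 0.058 beta 52 [0.45   0.2789 0.1241]
[[[0.0, -0.004, -0.002], [-0.07, 0.0, 0.0], 0], [[0.0, -0.004, -0.002], [-0.07, 0.0, 0.0], 0], [[0.0, -0.004, -0.002], [-0.07, 0.0, 0.0], 0], [[0.0, -0.004, -0.002], [-0.07, 0.0, 0.0], 0], [[0.0, -0.004, -0.002], [-0.07, 0.0, 0.0], 0]]
end [0.4501 0.2791 0.1238] [-1.3401e+02 -2.0000e-02  8.9000e+01]
# lip 0.496 0.05 beta 56 [0.4517 0.2788 0.1193]
[[[0.0, 0.002, 0.001], [0.035, 0.0, 0.0], 0], [[0.0, 0.004, 0.002], [0.07, 0.0, 0.0], 0], [[0.0, 0.004, 0.002], [0.07, 0.0, 0.0], 0], [[0.0, 0.004, 0.002], [0.07, 0.0, 0.0], 0], [[0.0, 0.004, 0.002], [0.07, 0.0, 0.0], 0]]
end [0.4515 0.279  0.1196] [-1.3e+02 -2.0e-02  8.9e+01]
```

>>> {"method": "send_rows", "body": {"steps": [[[0,0.002,0],[0.035,0,0],0],[[0,0.004,0],[0.07,0,0],0],[[0,0.004,0],[0.07,0,0],0],[[0,0.004,0],[0.07,0,0],0],[[0,0.004,0],[0.07,0,0],0]]}}

```text
time_s: 15.68
tool_pos: [0.4511, 0.2792, 0.1195]
tool_rot: [-130.1, -0.0, 89.0]
force: [0.9, -0.3, -0.3]
grip_width: 0.0119
```

>>> {"method": "send_rows", "body": {"steps": [[[0,-0.004,-0.002],[-0.07,0,0],0],[[0,-0.004,-0.002],[-0.07,0,0],0],[[0,-0.004,-0.002],[-0.07,0,0],0],[[0,-0.004,-0.002],[-0.07,0,0],0],[[0,-0.004,-0.002],[-0.07,0,0],0]]}}

```text
time_s: 16.1
tool_pos: [0.4501, 0.279, 0.1234]
tool_rot: [-134.0, -0.0, 89.0]
force: [-0.2, 0.3, 0.1]
grip_width: 0.0114
```

>>> {"method": "send_rows", "body": {"steps": [[[0,0.002,0.001],[0.035,0,0],0],[[0,0.004,0.002],[0.07,0,0],0],[[0,0.004,0.002],[0.07,0,0],0],[[0,0.004,0.002],[0.07,0,0],0],[[0,0.004,0.002],[0.07,0,0],0]]}}

```text
time_s: 16.52
tool_pos: [0.4516, 0.2788, 0.1187]
tool_rot: [-130.0, 0.0, 89.0]
force: [1.5, -0.7, 0.2]
grip_width: 0.0117
```

```bash
python3 look.py 9 side:230,220,80,80,8 scene:255,150,60,50,10
python3 - <<'E'
import pickle,numpy as np
for n in ['side_9','scene_9']:
    c=pickle.load(open(n+'.pkl','rb'))['pixels'].astype(int)
    m=(c[:,:,2]-c[:,:,0]>35)&(c[:,:,2]-c[:,:,1]>20)
    ys,xs=np.where(m); print(n,[(x,y) for x,y in zip(xs,ys) if 230<x<330 and 140<y<310][:30])
from dump import *
b=np.radians(54)
# withdraw along -ff
go(.496-.02,.050+.028,54,v=.012)
go(.45,.125,48,v=.015)
go(.45,.20,30,v=.02)
E
```

```text
16.6167 [ -9.7  45.7 -20.6  72.1  -9.5 108.3  59.2] [0.4516 0.279  0.1194] [-1.3007e+02 -3.0000e-02  8.9000e+01] [ 1.57 -0.48 -0.43] [ 0.048 -1.099  0.006] 0.011841581959368392
side_9 []
scene_9 []
# lip 0.476 0.078 beta 54 [0.4293 0.2788 0.1458]
[[[0.0, -0.011, 0.0], [-0.012, 0.0, 0.0], 0], [[0.0, -0.023, 0.0], [-0.023, 0.0, 0.0], 0], [[-0.001, -0.034, 0.0], [-0.035, 0.0, 0.0], 0], [[-0.001, -0.034, 0.0], [-0.035, 0.0, 0.0], 0], [[-0.001, -0.034, 0.0], [-0.035, 0.0, 0.0], 0]]
end [0.4296 0.2784 0.1456] [-1.3201e+02 -2.0000e-02  8.9000e+01]
# lip 0.45 0.125 beta 48 [0.3965 0.2789 0.1875]
[[[0.0, -0.013, -0.001], [-0.026, 0.0, 0.0], 0], [[0.0, -0.027, -0.002], [-0.052, 0.0, 0.0], 0], [[0.0, -0.04, -0.003], [-0.078, 0.0, 0.0], 0], [[0.0, -0.053, -0.003], [-0.105, 0.0, 0.0], 0], [[0.0, -0.053, -0.003], [-0.105, 0.0, 0.0], 0]]
end [0.3964 0.279  0.187 ] [-1.3803e+02 -2.0000e-02  8.9000e+01]
# lip 0.45 0.2 beta 30 [0.3798 0.2792 0.2429]
[[[0.0, -0.01, -0.006], [-0.063, 0.0, 0.0], 0], [[0.0, -0.02, -0.012], [-0.125, 0.0, 0.0], 0], [[0.0, -0.03, -0.018], [-0.188, 0.0, 0.0], 0], [[0.0, -0.04, -0.024], [-0.251, 0.0, 0.0], 0], [[0.0, -0.05, -0.03], [-0.314, 0.0, 0.0], 0]]
end [0.3793 0.2792 0.2427] [-1.5602e+02 -2.0000e-02  8.9000e+01]
```

View pics/side_9.png

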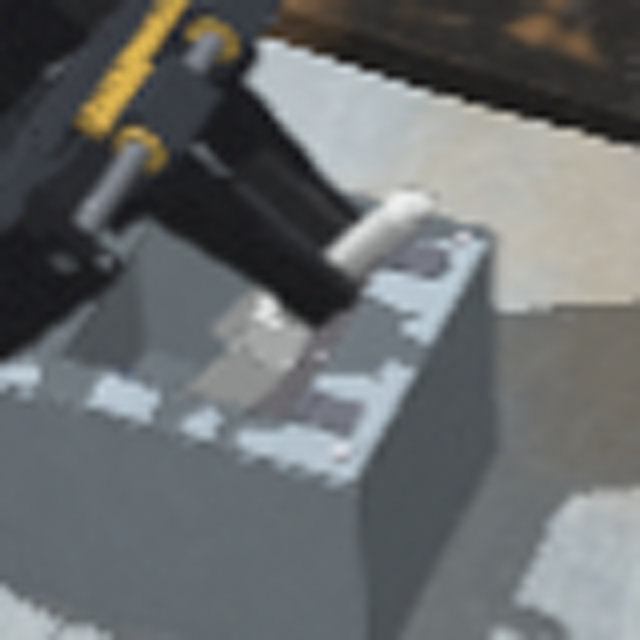

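>>> {"method": "send_rows", "body": {"steps": [[[0,-0.011,0],[-0.012,0,0],0],[[0,-0.023,0],[-0.023,0,0],0],[[-0.001,-0.034,0],[-0.035,0,0],0],[[-0.001,-0.034,0],[-0.035,0,0],0],[[-0.001,-0.034,0],[-0.035,0,0],0]]}}

```text
time_s: 17.03
tool_pos: [0.4296, 0.2788, 0.1465]
tool_rot: [-132.1, -0.1, 89.0]
force: [-0.0, -0.0, 1.9]
grip_width: 0.012
```

```bash
python3 look.py 10 side:230,220,80,80,8
```

```text
17.0833 [ -9.3  40.5 -21.4  76.4 -10.1 107.   58.6] [0.4297 0.2786 0.1457] [-1.3206e+02 -6.0000e-02  8.9020e+01] [0.77 0.5  0.58] [ 0.181 -0.8   -0.03 ] 0.011661172286649783
```

View pics/side_10.png

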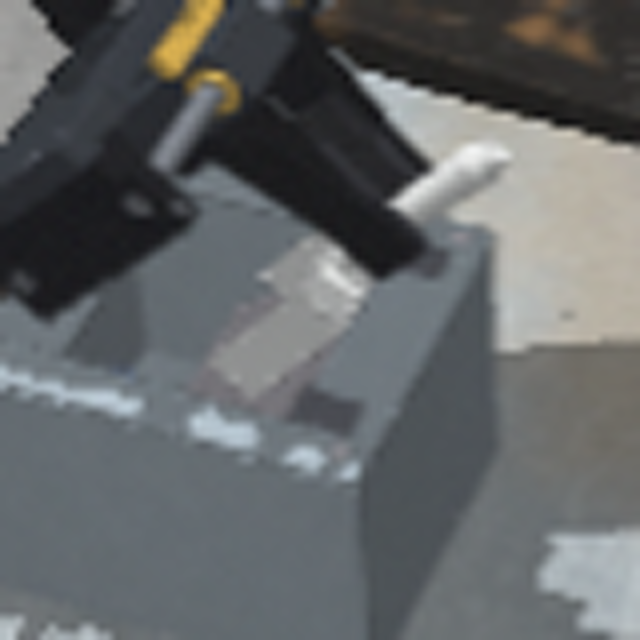

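>>> {"method": "send_rows", "body": {"steps": [[[0,-0.013,-0.001],[-0.026,0,0],0],[[0,-0.027,-0.002],[-0.052,0,0],0],[[0,-0.04,-0.003],[-0.078,0,0],0],[[0,-0.053,-0.003],[-0.105,0,0],0],[[0,-0.053,-0.003],[-0.105,0,0],0]]}}

```text
time_s: 17.5
tool_pos: [0.3953, 0.28, 0.1886]
tool_rot: [-138.2, -0.1, 89.1]
force: [0.6, 1.2, 0.5]
grip_width: 0.0119
```

>>> {"method": "send_rows", "body": {"steps": [[[0,-0.01,-0.006],[-0.063,0,0],0],[[0,-0.02,-0.012],[-0.125,0,0],0],[[0,-0.03,-0.018],[-0.188,0,0],0],[[0,-0.04,-0.024],[-0.251,0,0],0],[[0,-0.05,-0.03],[-0.314,0,0],0]]}}

```text
time_s: 17.92
tool_pos: [0.3798, 0.2788, 0.2416]
tool_rot: [-156.1, 0.0, 89.0]
force: [-0.7, -0.4, -0.7]
grip_width: 0.012
```

```bash
python3 look.py 11 side:200,170,130,140,5 scene:230,80,100,120,5 wrist
```

```text
18.0667 [ -9.7  13.8 -24.1  91.3  -8.   95.8  55.5] [0.3793 0.2796 0.2428] [-1.5608e+02 -5.0000e-02  8.9060e+01] [-0.19 -0.18 -0.71] [ 0.021 -0.519 -0.015] 0.011485288598357176
```

View pics/side_11.png

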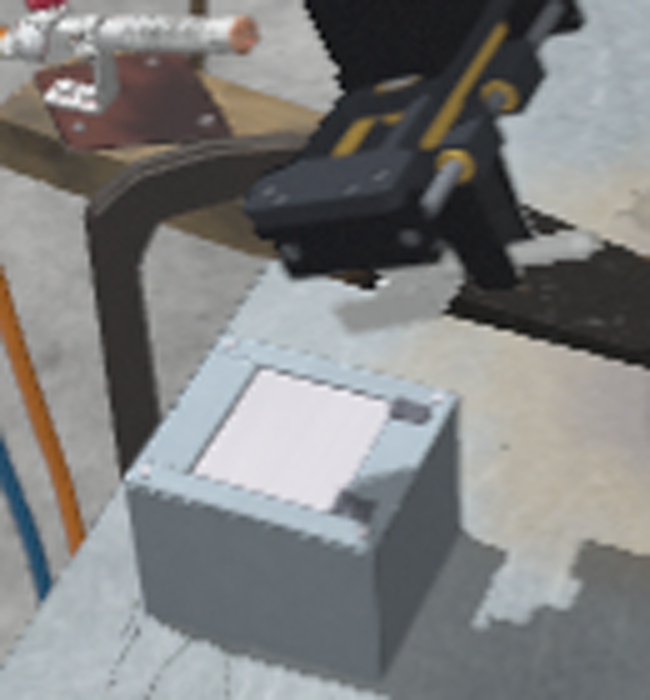

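View pics/scene_11.png

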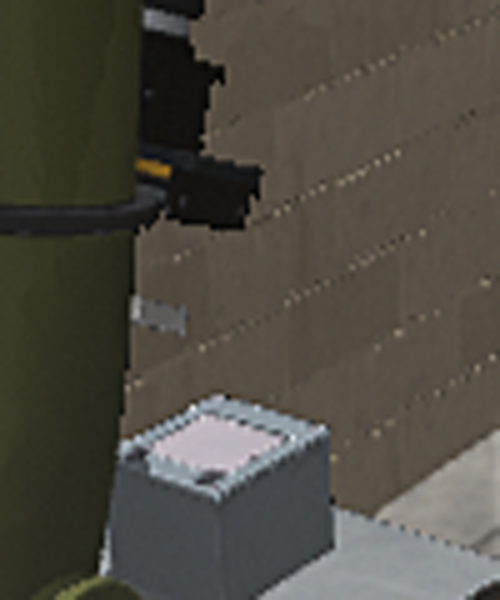

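View pics/wrist_11.png

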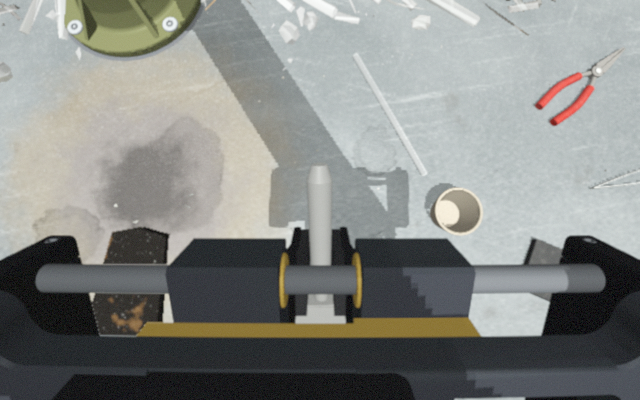

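The flap is shut, with its surface flush at side crop (290,430), and nothing is lying on it or in the scoop. I'm taking the scoop back to its free spot.

Run:
```python
from plan import *
plan([.42,.15,.28],Rt(72,-6),0,vmax=.025,wmax=5)
plan([.47,-.0,.27],Rt(45,-6),0,vmax=.03,wmax=5)
plan([.5286,-.154,.10],Rt(10.8,-7),0,vmax=.03,wmax=5)
```

```text
[[[-0.018, 0.003, -0.007], [-0.074, 0.007, 0.042], 0], [[-0.037, 0.007, -0.015], [-0.148, 0.013, 0.085], 0], [[-0.055, 0.01, -0.022], [-0.223, 0.02, 0.127], 0], [[-0.073, 0.014, -0.029], [-0.297, 0.027, 0.169], 0], [[-0.092, 0.017, -0.037], [-0.371, 0.033, 0.212], 0]]
[[[-0.016, 0.01, -0.005], [-0.074, 0.007, 0.042], 0], [[-0.033, 0.019, -0.011], [-0.148, 0.014, 0.084], 0], [[-0.033, 0.019, -0.011], [-0.148, 0.014, 0.084], 0], [[-0.033, 0.019, -0.011], [-0.148, 0.014, 0.084], 0], [[-0.033, 0.019, -0.011], [-0.148, 0.014, 0.084], 0]]
end [0.4197 0.1503 0.2803] [ 1.7403e+02 -2.0000e-02  7.2030e+01]
[[[-0.021, 0.015, 0.003], [0.0, -0.008, 0.078], 0], [[-0.042, 0.031, 0.007], [0.0, -0.017, 0.156], 0], [[-0.064, 0.046, 0.01], [0.0, -0.025, 0.235], 0], [[-0.085, 0.062, 0.013], [0.0, -0.033, 0.313], 0], [[-0.106, 0.077, 0.017], [0.0, -0.041, 0.391], 0]]
[[[-0.014, 0.023, 0.004], [-0.001, -0.008, 0.078], 0], [[-0.014, 0.023, 0.004], [-0.001, -0.008, 0.078], 0], [[-0.014, 0.023, 0.004], [-0.001, -0.008, 0.078], 0], [[-0.014, 0.023, 0.004], [-0.001, -0.008, 0.078], 0], [[-0.014, 0.023, 0.004], [-0.001, -0.008, 0.078], 0]]
end [ 0.4701 -0.0005  0.2698] [ 1.7398e+02 -3.0000e-02  4.5010e+01]
[[[-0.008, 0.016, 0.023], [-0.002, -0.009, 0.074], 0], [[-0.017, 0.033, 0.046], [-0.004, -0.017, 0.148], 0], [[-0.025, 0.049, 0.069], [-0.006, -0.026, 0.222], 0], [[-0.034, 0.066, 0.092], [-0.008, -0.034, 0.297], 0], [[-0.042, 0.082, 0.115], [-0.01, -0.043, 0.371], 0]]
[[[-0.001, 0.018, 0.024], [-0.002, -0.008, 0.074], 0], [[-0.002, 0.036, 0.047], [-0.004, -0.017, 0.148], 0], [[-0.003, 0.054, 0.071], [-0.007, -0.025, 0.222], 0], [[-0.003, 0.054, 0.071], [-0.007, -0.025, 0.222], 0], [[-0.003, 0.054, 0.071], [-0.007, -0.025, 0.222], 0]]
end [ 0.5286 -0.1542  0.0997] [172.97  -0.    10.81]
```

>>> {"method": "send_rows", "body": {"steps": [[[-0.018,0.003,-0.007],[-0.074,0.007,0.042],0],[[-0.037,0.007,-0.015],[-0.148,0.013,0.085],0],[[-0.055,0.01,-0.022],[-0.223,0.02,0.127],0],[[-0.073,0.014,-0.029],[-0.297,0.027,0.169],0],[[-0.092,0.017,-0.037],[-0.371,0.033,0.212],0]]}}

```text
time_s: 18.48
tool_pos: [0.4092, 0.1847, 0.2672]
tool_rot: [-177.4, 1.0, 76.6]
force: [-0.1, -0.5, -1.1]
grip_width: 0.0118
```

>>> {"method": "send_rows", "body": {"steps": [[[-0.016,0.01,-0.005],[-0.074,0.007,0.042],0],[[-0.033,0.019,-0.011],[-0.148,0.014,0.084],0],[[-0.033,0.019,-0.011],[-0.148,0.014,0.084],0],[[-0.033,0.019,-0.011],[-0.148,0.014,0.084],0],[[-0.033,0.019,-0.011],[-0.148,0.014,0.084],0]]}}

```text
time_s: 18.9
tool_pos: [0.4198, 0.1505, 0.2784]
tool_rot: [174.3, 0.0, 72.0]
force: [-0.2, 0.8, -0.6]
grip_width: 0.0118
```

>>> {"method": "send_rows", "body": {"steps": [[[-0.021,0.015,0.003],[0,-0.008,0.078],0],[[-0.042,0.031,0.007],[0,-0.017,0.156],0],[[-0.064,0.046,0.01],[0,-0.025,0.235],0],[[-0.085,0.062,0.013],[0,-0.033,0.313],0],[[-0.106,0.077,0.017],[0,-0.041,0.391],0]]}}

```text
time_s: 19.32
tool_pos: [0.4624, 0.0249, 0.2694]
tool_rot: [174.2, 0.1, 49.4]
force: [-0.0, -0.3, -0.2]
grip_width: 0.0117
```

>>> {"method": "send_rows", "body": {"steps": [[[-0.014,0.023,0.004],[-0.001,-0.008,0.078],0],[[-0.014,0.023,0.004],[-0.001,-0.008,0.078],0],[[-0.014,0.023,0.004],[-0.001,-0.008,0.078],0],[[-0.014,0.023,0.004],[-0.001,-0.008,0.078],0],[[-0.014,0.023,0.004],[-0.001,-0.008,0.078],0]]}}

```text
time_s: 19.73
tool_pos: [0.4702, 0.001, 0.2686]
tool_rot: [174.1, 0.0, 45.2]
force: [0.0, -0.1, -0.0]
grip_width: 0.0115
```

>>> {"method": "send_rows", "body": {"steps": [[[-0.008,0.016,0.023],[-0.002,-0.009,0.074],0],[[-0.017,0.033,0.046],[-0.004,-0.017,0.148],0],[[-0.025,0.049,0.069],[-0.006,-0.026,0.222],0],[[-0.034,0.066,0.092],[-0.008,-0.034,0.297],0],[[-0.042,0.082,0.115],[-0.01,-0.043,0.371],0]]}}

```text
time_s: 20.15
tool_pos: [0.5072, -0.0959, 0.1627]
tool_rot: [173.4, 0.1, 23.6]
force: [-0.2, -0.1, -0.7]
grip_width: 0.0114
```

>>> {"method": "send_rows", "body": {"steps": [[[-0.001,0.018,0.024],[-0.002,-0.008,0.074],0],[[-0.002,0.036,0.047],[-0.004,-0.017,0.148],0],[[-0.003,0.054,0.071],[-0.007,-0.025,0.222],0],[[-0.003,0.054,0.071],[-0.007,-0.025,0.222],0],[[-0.003,0.054,0.071],[-0.007,-0.025,0.222],0]]}}

```text
time_s: 20.57
tool_pos: [0.5279, -0.1536, 0.0976]
tool_rot: [173.1, 0.2, 10.9]
force: [0.6, 0.8, -0.7]
grip_width: 0.0115
```

```bash
python3 look.py 12 scene:350,170,120,90,6 wrist
python3 - <<'E'
from h import *
import pickle
s=pickle.load(open('scene_12.pkl','rb'))
f=np.array([.187,-.982,0]);x=np.array([.982,.187,0])*.02
t=np.array([.5286,-.1542,.0997])
for b in [-6,-3,0,3,6]:
    a=np.radians(b);ff=f*np.cos(a)-np.array([0,0,np.sin(a)]);up=f*np.sin(a)+np.array([0,0,np.cos(a)])
    g=t+np.array([0,0,.007])
    q=lambda P:((proj(s,P)-[350,170])*6).round()
    print(b,'end top',q(g-.047*ff+.0065*up),'front far top',q(g+.083*ff+.008*up+x),'front near bottom',q(g+.083*ff-.010*up-x),'back near bottom',q(g+.031*ff-.010*up-x))
from plan import *
plan([.5286,-.154,.03],Rt(10.8,-7),0,vmax=.02)
plan([.5286,-.154,.006],Rt(10.8,-7),0,vmax=.008)
E
```

```text
20.6667 [ 12.8  10.   -4.3 108.5   8.5  59.4  15.4] [ 0.5293 -0.1525  0.0998] [ 1.7301e+02 -6.0000e-02  1.0990e+01] [ 0.01  0.44 -0.66] [0.204 0.05  0.029] 0.011640482082859185
-6 end top [121. 130.] front far top [370. 133.] front near bottom [352. 199.] back near bottom [253. 188.]
-3 end top [121. 126.] front far top [370. 140.] front near bottom [351. 206.] back near bottom [252. 191.]
0 end top [122. 122.] front far top [370. 147.] front near bottom [349. 213.] back near bottom [251. 194.]
3 end top [123. 118.] front far top [370. 155.] front near bottom [347. 220.] back near bottom [250. 196.]
6 end top [124. 114.] front far top [370. 162.] front near bottom [345. 227.] back near bottom [249. 198.]
[[[0.0, -0.002, 0.017], [0.0, 0.0, 0.0], 0], [[0.0, -0.004, 0.035], [0.0, 0.0, 0.0], 0], [[0.0, -0.007, 0.052], [0.0, 0.0, 0.0], 0], [[0.0, -0.009, 0.069], [0.0, 0.0, 0.0], 0], [[0.0, -0.009, 0.069], [0.0, 0.0, 0.0], 0]]
end [ 0.5285 -0.1537  0.0301] [172.97  -0.    10.81]
[[[0.0, -0.001, 0.006], [0.0, 0.0, 0.0], 0], [[0.0, -0.001, 0.012], [0.0, 0.0, 0.0], 0], [[0.0, -0.002, 0.018], [0.0, 0.0, 0.0], 0], [[0.0, -0.003, 0.024], [0.0, 0.0, 0.0], 0], [[0.0, -0.003, 0.024], [0.0, 0.0, 0.0], 0]]
end [ 0.5285 -0.1537  0.0059] [172.97  -0.    10.81]
```

View pics/scene_12.png

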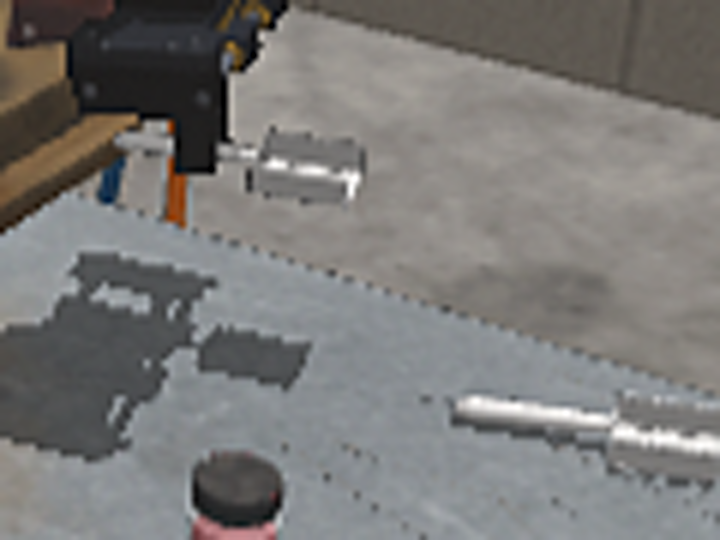

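View pics/wrist_12.png

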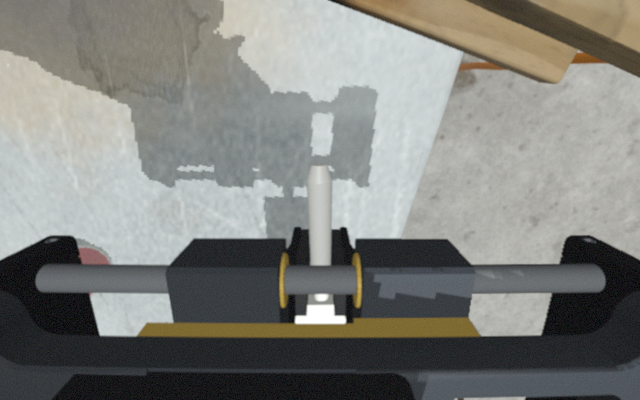

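>>> {"method": "send_rows", "body": {"steps": [[[0,-0.002,0.017],[0,0,0],0],[[0,-0.004,0.035],[0,0,0],0],[[0,-0.007,0.052],[0,0,0],0],[[0,-0.009,0.069],[0,0,0],0],[[0,-0.009,0.069],[0,0,0],0]]}}

```text
time_s: 21.08
tool_pos: [0.527, -0.1516, 0.028]
tool_rot: [173.1, 0.2, 11.0]
force: [-1.2, 0.3, -0.5]
grip_width: 0.0118
```

>>> {"method": "send_rows", "body": {"steps": [[[0,-0.001,0.006],[0,0,0],0],[[0,-0.001,0.012],[0,0,0],0],[[0,-0.002,0.018],[0,0,0],0],[[0,-0.003,0.025],[0,0,0],0],[[0,-0.003,0.025],[0,0,0],0]]}}

```text
time_s: 21.5
tool_pos: [0.5279, -0.1536, 0.0034]
tool_rot: [173.0, 0.1, 10.8]
force: [-0.4, 0.3, -0.5]
grip_width: 0.0116
```

>>> {"method": "send_rows", "body": {"steps": [[[0,0,0],[0,0,0],0.014],[[0,0,0],[0,0,0],0.02],[[0,0,0],[0,0,0],0.03],[[0,0,0],[0,0,0],0.04],[[0,0,0],[0,0,0],0.05]], "grip_force": 10}}

```text
time_s: 21.92
tool_pos: [0.5289, -0.154, 0.0049]
tool_rot: [173.0, -0.0, 10.8]
force: [-1.3, -0.3, 0.2]
grip_width: 0.0323
```

>>> {"method": "send_rows", "body": {"steps": [[[0,0,0],[0,0,0],0.06],[[0,0,0],[0,0,0],0.06],[[0,0,0],[0,0,0],0.06],[[0,0,0],[0,0,0],0.06],[[0,0,0],[0,0,0],0.06]]}}

```text
time_s: 22.33
tool_pos: [0.5286, -0.1539, 0.0045]
tool_rot: [173.0, -0.0, 10.8]
force: [-0.3, 0.2, 0.3]
grip_width: 0.0581
```

Released. I'll raise the tool straight up along its own axis, then look.

>>> {"method": "send_rows", "body": {"steps": [[[0,0,-0.008],[0,0,0],0.06],[[0,0,-0.024],[0,0,0],0.06],[[0,0,-0.05],[0,0,0],0.06],[[0,0,-0.08],[0,0,0],0.06],[[0,0,-0.11],[0,0,0],0.06]]}}

```text
time_s: 22.75
tool_pos: [0.5255, -0.1403, 0.115]
tool_rot: [173.0, 0.0, 10.8]
force: [1.1, -0.4, -0.9]
grip_width: 0.0602
```

>>> {"method": "send_rows", "body": {"steps": [[[0,0,-0.03],[0,0,0],0.06],[[0,0,-0.06],[0,0,0],0.06],[[0,0,-0.07],[0,0,0],0.06],[[0,0,-0.07],[0,0,0],0.06],[[0,0,-0.07],[0,0,0],0.06]]}}

```text
time_s: 23.17
tool_pos: [0.5243, -0.1322, 0.183]
tool_rot: [173.0, -0.0, 10.8]
force: [-0.5, 0.8, -1.4]
grip_width: 0.0601
```

```bash
python3 look.py 13 scene:350,170,120,90,6 wrist side:200,120,160,180,3
```

```text
23.3167 [ 11.6   4.9  -5.1 104.4   7.6  69.1  14.7] [ 0.5231 -0.1323  0.1809] [173.04   0.2   10.79] [-0.99 -0.44 -0.74] [0.148 0.007 0.004] 0.05963252249381311
```

View pics/scene_13.png

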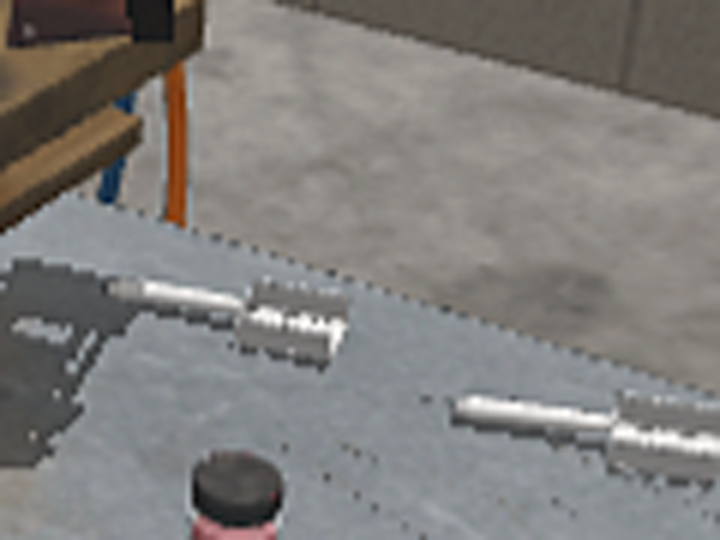

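View pics/wrist_13.png

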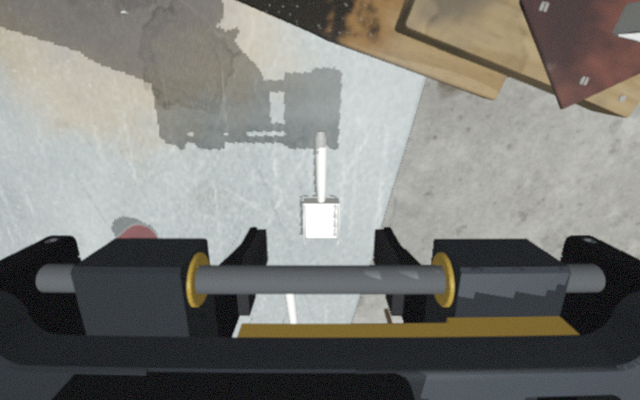

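View pics/side_13.png

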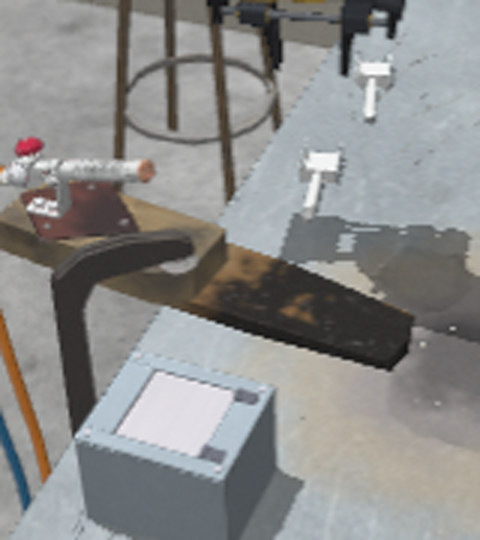

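Run:
```python
import pickle,numpy as np,cv2
for n in ['side_13','scene_13','wrist_13','side_4']:
    c=pickle.load(open(n+'.pkl','rb'))['pixels'].astype(int)
    m=((c[:,:,2]-c[:,:,0]>35)&(c[:,:,2]-c[:,:,1]>18)).astype(np.uint8)
    k,l,s,ct=cv2.connectedComponentsWithStats(m); print(n,[(ct[i].round().tolist(),int(s[i,4])) for i in range(1,k) if s[i,4]>2])
from cell import env
print(env.sign_off())
```

```text
side_13 [([195.0, 181.0], 5), ([194.0, 232.0], 330), ([630.0, 243.0], 65), ([632.0, 305.0], 34)]
scene_13 [([42.0, 173.0], 5), ([370.0, 187.0], 5), ([368.0, 200.0], 15), ([163.0, 293.0], 3), ([154.0, 334.0], 4), ([22.0, 356.0], 26), ([36.0, 363.0], 36), ([59.0, 375.0], 20), ([10.0, 395.0], 26)]
wrist_13 []
side_4 [([304.0, 167.0], 12), ([195.0, 181.0], 5), ([194.0, 232.0], 333), ([630.0, 243.0], 65), ([632.0, 305.0], 34)]
the job is handed in; nothing more can be done
None
```

The job is handed in at about 23 s of the 69 s allowed, and as far as the cameras show it succeeded. No verdict was reported.

**What I did:** I gripped the loaded scoop by its handle and carried it nearly level to the box. I pushed the flap open with the lip, tipped the scoop to about 55° and dwelt there, then drew it out. I laid the scoop back at its original spot, let go and lifted clear.

**Last checks:**
- **Cabochons:** no blue is left in the scoop, on the flap or on the bench. I did not see them lying inside the shut box; I infer they are there because they appear nowhere else.
- **Flap:** it looks shut and flush with the top.
- **Scoop:** it lies flat and open side up. I judged this by eye, without measuring the tilt after release.
- **Bystanders:** the jar and the empty scoop look unmoved. The crucible was last seen standing as the scoop left the box, and is not in the final close-ups.
- **Gripper:** it is open and about 18 cm above the bench, touching nothing.

**Disagreements:**
- **Hinge side:** the task text puts the box's hinge toward world -y, but the images showed it on the robot's side (world -x). I followed the images, and the flap opened that way.
- **Grip opening:** it read 11.6 mm on the 13 mm handle, but the hold stayed firm throughout.
- **Scoop tilt in the grip:** estimates from different views varied by a few degrees.

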